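# Tuck a sealing strip under the jig's leaf and hold it flat

## Robot

A 7-joint arm with a two-finger parallel gripper is mounted at the origin on a cart in front of the work surface, level with it; the furniture and walls round the work are solid. World frame = base frame: x ahead of the robot, y to its left, z up, the work surface at z = 0. Lengths are in mm, angles in rad, forces in N, time in s.
With the tool pointing down it reaches from about 350 to 775 mm from the base axis. Payload 3.1 kg.
Tool frame: the origin (TCP) lies midway between the tips of the shut fingers; the grasp point (between the pads) lies 19 mm behind it (ctrl.grip_point_offset is the distance from the TCP to the grasp point, in mm); y points along the fingers, z is the direction in which the jaws open and shut, and the axes are right-handed (so a half turn about y gives the same grasp; the last joint's range is limited). The gripper opens to 85 mm and grips with 20 to 120 N. Pads are 22 mm wide; open, the fingers measure 114 mm over their backs; the gripper's body (76 mm by 85 mm) begins 54 mm behind the grasp point. The pads swing forward as they close: fully open they stand 13 mm farther back than shut.
Start: joints at [-1.251, 0.311, 0.014, 1.512, -0.004, 1.319, -0.027], TCP at [194.651, 514.42, 231.304] pointing down, gripper open.
Joint ranges: [-2.7, 2.7], [-0.3, 1.91], [-1.27, 1.3], [0.12, 2.57], [-1.44, 4.58], [0.2, 2.03], [-3.05, 3.05]. Speed limits (rad/s): [2.79, 2.79, 3.14, 3.14, 3.14, 3.14, 3.14].

## Interface

Orientations are given as a unit quaternion [x, y, z, w].
In Python, from rig import ctrl, optics, ticket gives the robot as it stands.
- The arm moves only by the tool apply_moves, never from a script. Its argument "series" is a list of rows, each a list of 2 entries, a list of its own where there are three numbers: the shift along the tool's x, y, z in m, then the turn, a rotation vector about the tool's x, y, z in degrees. A call has 1 to 8 rows; each row shifts and turns the commanded pose from where the row before left it, along the tool's axes as they then stand; what a row does not reach is not made up. A row lasts 1/12 s, in which the tool goes at most 41.7 mm and 7.16 degrees, less where a joint would pass 70% of its speed; a pose out of reach is approached as far as the arm can. A call is refused whole if a number of a shift passes 0.0417 or a number of a turn 7.16, either way. A call with a gripper value outside its range is refused whole. "grip" is the opening in per cent of the stroke, from 0 (shut) to 100 (fully open), set as the call begins (left out, the last holds). The fingers move at their own pace and stop on an object; the grip force is fixed at half the most. Time passes only in rows, so rows that do not move let the fingers close. It gives the time, the measured TCP pose, the force and the opening at its end, in the units of the state.
- ctrl.state(): the state, without advancing time (a new reading comes with each control period).
- optics.camera(name): name is "side" or "top" or "wrist"; returns a dict with "color" (420x560x3 uint8, red, green, blue), "z_map" (420x560 float32, mm along the optical axis (not along the pixel's ray), 0 where there is no reading), "fx", "fy", "cx", "cy" (pixels), "R" (3x3) and "t" (3): a world point X has camera coordinates R X + t. Camera axes: x right, y down, z forward; pixel columns grow to the right and rows downward; lengths in mm; the calibration is good to about 2 mm. A picture is of the moment at which its call begins.
- ticket.close_job(): hands the job in, once; it reports no verdict.
The state is a dict: "time_s": time; "joint_pos": joint angles; "qd": joint speeds; "tau": joint torques, N m; "ee_pos": TCP position; "orientation": TCP orientation; "contact_force": force on the tool from outside, world axes, zero at the start; "ft_torque": the same for the moment, N m; "gripper_width": finger opening in mm.
Only numpy, scipy, OpenCV 4.12 (cv2) and the standard library are available. Lean on these libraries where they do the work, as an engineer would, in place of code of your own. Each camera call takes 0.05 s, during which the arm holds its last target.

## Task

Zero the gluing jig's load cell: take the small screwdriver from its wooden block, press the button sunk in the jig's side pod fully in with the screwdriver's tip, and stand the screwdriver back in the hole of its block. Then pick up the metal sealing strip by its tab, lay it on the jig's bed and slide its long front edge squarely under the middle of the hinged leaf until it meets the stop, without lifting the leaf and without disturbing the beaker, the dish or the tape roll. Finish still gripping the strip's tab and pressing the strip down flat on the bed with a firm push.

Things in the scene. Friction and masses are not known exactly. Their poses are not given: they have to be found in the camera images.
- jig: gluing jig, fixed: grey base 185 (x) x 200 (y) x 8 mm, steel bed, hinged leaf at its far side (+x), grey pod 50 x 46 x 32 mm high centred at own (-20, 126) mm. Origin: centre of the base's underside, on the worktop. Own x points from the open side of the bed to the leaf, z up. Hinge lugs 27 mm high at own x = 75, y = -88 and 88 mm
- bed: flat steel bed plate, fixed on the jig with the same axes, 165 (x) x 170 (y) x 4 mm; its top is 12 mm above the worktop; origin: centre of its underside, at jig own (-10, 0, 8) mm
- leaf (a joint): angle of the hinged leaf in rad: 0 = down at rest, grows as its free edge lifts. Aluminium plate 58 (x) x 164 (y) x 3 mm, hinged at jig own x = 75 mm, free edge towards the open side of the bed. At rest it is level, carried by its hinge stop, its underside 7 mm above the bed; only its weight and a weak spring hold it down
- leaf_edge (a point): middle of the lower rim of the leaf's free edge; at rest at jig own (17, 0, 19) mm
- stop_mid (a point): middle of the foot of the stop's face, at jig own (42, 0, 12) mm: the stop is a dark bar along own y, 150 mm long and 6.5 mm high on the bed, hidden under the leaf, 25 mm behind the leaf's free edge; its face looks to own -x
- button_well (a point): centre of the mouth of the button's round well, in the top of the pod 32 mm above the worktop. The well is 14 mm wide with a 2 mm chamfer; the black button (12 mm wide) lies at its bottom, 8 mm below the mouth
- zero_button (a joint): travel of the sunk spring button in m: 0 out, 0.004 fully in. It springs back; starts to move at 2 N, fully in at 4 N
- strip: aluminium sealing strip lying on the worktop, about 200 g: sheet 75 (x) x 140 (y) x 3 mm, a 15 mm high flange along its rear edge (own -x) and in the middle of that edge a grip tab 14 mm thick (x), 36 mm wide (y), top 44 mm above the underside. Origin: centre of the underside. Own x points to the plain front edge, which goes under the leaf; z up
- lip_left (a point): left (+y) end of the strip's front edge, at the underside: strip own (37.5, 70, 0) mm
- lip_right (a point): right (-y) end of the strip's front edge, at the underside: strip own (37.5, -70, 0) mm
- tab_top (a point): centre of the top of the strip's grip tab: strip own (-30.5, 0, 44) mm
- driver: small screwdriver, 144 mm long, 80 g, standing upright, tip down, in the wooden block; round handle 26 mm thick, 74 mm long, above a 4 mm thick shaft 69 mm long. It may lean a few degrees. Its handle runs roughly along own +y (0.12 rad off); use the two points below
- driver_tip (a point): tip of the screwdriver's shaft
- driver_grip (a point): middle of the handle, on its axis, about 113 mm from the tip
- tool_block: wooden block 56 x 56 x 50 mm high, fixed to the worktop, with one upright hole in its top; origin: centre of its underside
- block_hole (a point): centre of the hole's mouth, 50 mm above the worktop; hole 8 mm wide, 45 mm deep, with a 4 mm chamfer
- dust_beaker: bystander: grey beaker 75 mm wide, 68 mm high, beyond the strip; origin: centre of its underside
- dish: bystander: low round dish of screws, 62 mm wide, 14 mm high; origin: centre of its underside
- tape: bystander: roll of wide tape lying flat, 98 mm wide, 50 mm high; origin: centre of its underside
There are look-alikes about, which are no part of the job. Several things have the shape of the driver; the one meant has the colours described above. What is shaped like the strip but green is not meant.

How it is judged (in metres and radians):
On the way, in this order (a step that is already met when the one before it is completed fails the run):
1. the sunk button is pressed in (over 3 mm of 4) by the screwdriver (value of joint zero_button above 0.003 m and contact force between driver and jig above 1 N and horizontal distance between driver_tip and button_well below 0.009 m), for 0.05 s.
2. the screwdriver stands in its block's hole again, let go (horizontal distance between driver_tip and block_hole below 0.008 m and height (world z) of driver_tip below 0.03 m and contact force between the fingers and driver below 0.1 N), for 0.2 s.
3. both ends of the strip's front edge are under the leaf (x of each of lip_left, lip_right in the frame of jig above 0.022 m and z of lip_left in the frame of jig between 0.009 and 0.018 m and z of lip_right in the frame of jig below 0.018 m and y of lip_left in the frame of jig below 0.1 m and y of lip_right in the frame of jig above -0.1 m), for 0.1 s.
At the end, for the whole second after the job is handed in: Strip flat on the bed (2 degrees; edge under 2.5 mm up), front edge under the leaf, both ends within 6 mm of the stop, under 14 mm off sideways; still gripped and bearing on the bed with over 5 N; leaf below 0.04 rad; screwdriver upright in its block (x of lip_left in the frame of jig between 0.036 and 0.048 m and x of lip_right in the frame of jig between 0.036 and 0.048 m and y of lip_left in the frame of jig below 0.084 m and y of lip_right in the frame of jig above -0.084 m and z of each of lip_left, lip_right in the frame of jig below 0.0145 m and angle between strip's own z axis and vertical below 0.035 rad and contact force between strip and bed above 5 N and contact force between the fingers and strip above 2 N and linear speed of strip below 0.02 m/s and value of joint leaf below 0.04 rad and horizontal distance between driver_tip and block_hole below 0.008 m and height (world z) of driver_tip below 0.03 m); the arm keeps its last pose, push and grip.
It fails at once if the leaf is lifted (over 0.10 rad, 6 mm at its edge) (value of joint leaf above 0.1 rad).
It fails at once if the beaker, dish or tape roll is moved more than 25 mm (distance of any of dust_beaker, dish, tape from where it was at the start of the episode above 0.025 m).
It also fails if it takes over 62 s, if anything falls off the work surface, if the arm or the gripper's body presses on something with over 40 N, if the wrist force passes 120 N, or if a joint passes its speed limit or range.

## Working session

There is one attempt and no reset: what is moved stays moved. The work goes in short steps, Python scripts to look and compute and a tool call to move; the robot and the scene stay as the last step left them, time stands still between calls to the robot, and variables do not carry over. Pictures are saved under pics/ and viewed, and the job is handed in when it is done.

Besides the shell and the picture viewer there is one more tool, called after "Emit:" as name([rows], argument=value, ...), one row to a line, values as JSON. apply_moves: Moves the arm, as the interface text tells. Its arguments: {"type":"object","properties":{"series":{"type":"array","items":{"type":"array"}},"grip":{"type":"number"}},"required":["series"]}

```bash
ls -la; mkdir -p pics
python3 - <<'E'
from rig import ctrl, optics, ticket
import cv2,json,numpy as np,pickle
s=ctrl.state();print({k:np.round(v,3).tolist() for k,v in s.items()}, ctrl.grip_point_offset)
d={}
for n in ["side","top","wrist"]:
    c=optics.camera(n); d[n]=c
    cv2.imwrite(f"pics/{n}0.png",c["color"][:,:,::-1])
    print(n,c["fx"],c["cx"],c["cy"],np.round(c["R"],3).tolist(),np.round(c["t"],1).tolist())
pickle.dump(d,open("d0.pkl","wb"))
E
```

```text
total 12
drwxr-xr-x  3 agent agent 4096 Dec  6 10:02 .
drwxr-xr-x 23 root  root  4096 Dec  6 10:02 ..
drwxr-xr-x  2 agent agent 4096 Dec  6 10:02 pics
{'time_s': 0.0, 'joint_pos': [-1.251, 0.312, 0.014, 1.513, -0.004, 1.319, -0.027], 'qd': [0.0, 0.001, -0.001, -0.0, 0.001, 0.001, 0.001], 'tau': [-0.0, -37.992, 0.146, -23.059, 0.012, 0.014, 0.0], 'ee_pos': [194.387, 513.72, 230.21], 'orientation': [0.696, -0.127, 0.127, -0.695], 'contact_force': [-0.344, 0.257, -0.303], 'ft_torque': [0.002, -0.043, 0.015], 'gripper_width': 85.395} 18.700000000000003
side 438.13811411453247 281.52544096540623 205.38090709445606 [[-0.993, -0.118, -0.013], [-0.051, 0.52, -0.853], [0.107, -0.846, -0.522]] [495.7, 170.5, 1414.8]
top 545.8949197040226 277.66605417192176 214.8814194062895 [[0.028, -1.0, -0.007], [-0.981, -0.026, -0.192], [0.192, 0.012, -0.981]] [-112.6, 530.2, 1851.4]
wrist 305.2618561390411 283.8607469742957 208.17538250161607 [[0.354, 0.935, -0.001], [0.884, -0.334, 0.326], [0.305, -0.116, -0.945]] [-550.5, -44.0, 379.7]
```

View pics/side0.png

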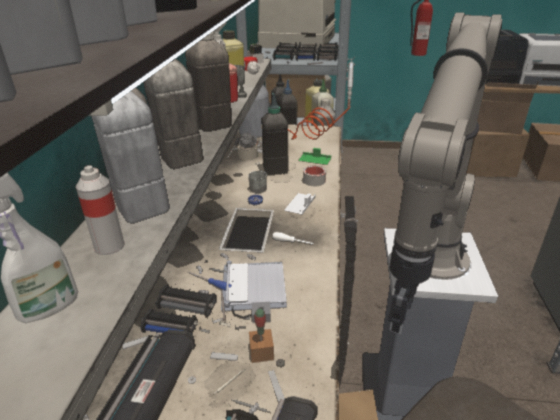

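View pics/top0.png

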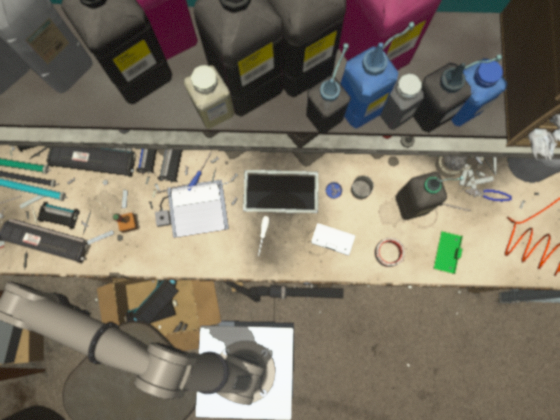

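View pics/wrist0.png

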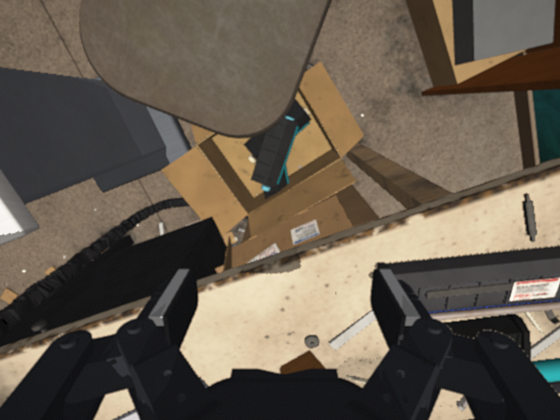

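Run:
```python
import cv2,pickle,numpy as np
d=pickle.load(open("d0.pkl","rb"))
t=d["top"]["color"][:,:,::-1]; s=d["side"]["color"][:,:,::-1]
a=cv2.resize(t[160:270,90:290],None,fx=4,fy=4,interpolation=cv2.INTER_CUBIC)
cv2.imwrite("pics/t1.png",a)
cv2.imwrite("pics/t2.png",cv2.resize(t[160:280,280:470],None,fx=4,fy=4,interpolation=cv2.INTER_CUBIC))
cv2.imwrite("pics/s1.png",cv2.resize(s[250:370,200:320],None,fx=5,fy=5,interpolation=cv2.INTER_CUBIC))
cv2.imwrite("pics/s2.png",cv2.resize(s[140:260,210:340],None,fx=5,fy=5,interpolation=cv2.INTER_CUBIC))
```

```text
(no output)
```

View pics/t1.png

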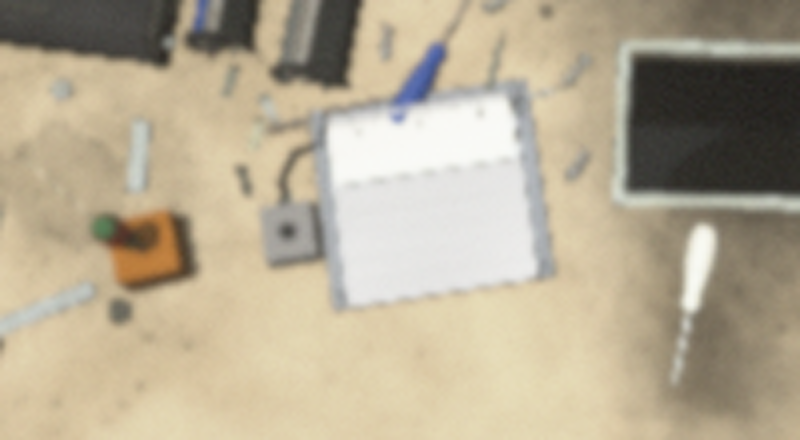

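View pics/t2.png

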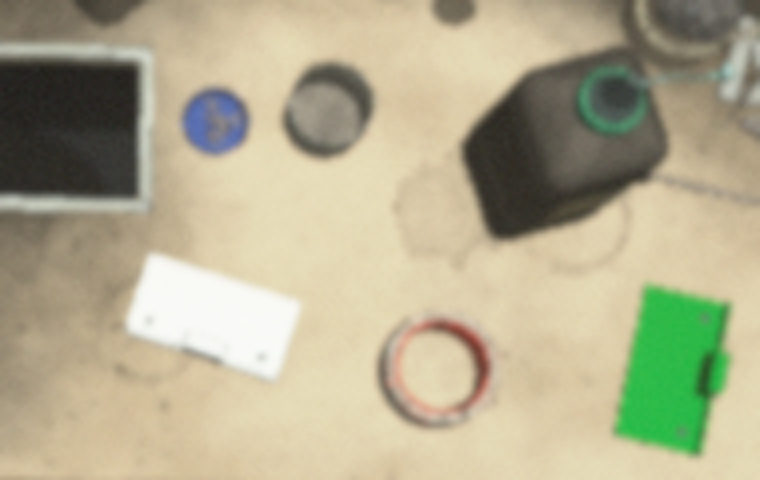

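View pics/s1.png

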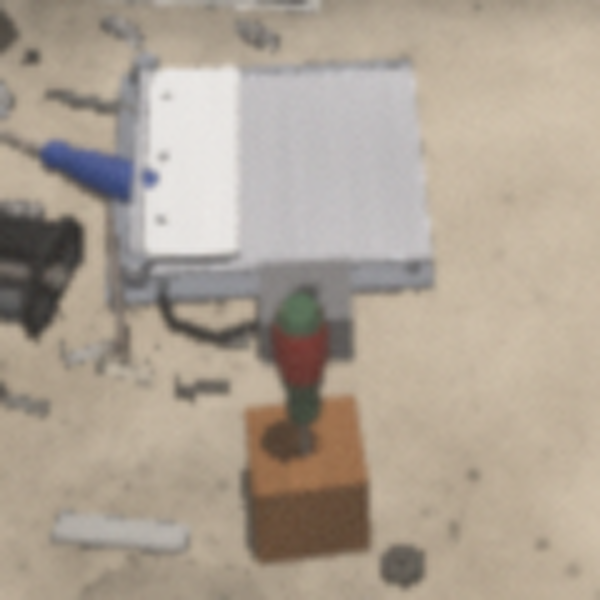

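View pics/s2.png

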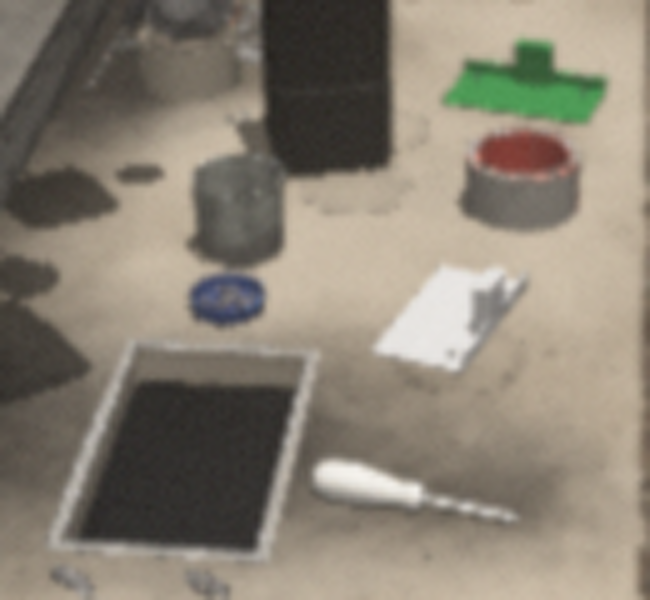

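```bash
cat > h.py <<'E'
import numpy as np,cv2
def ray(c,u,v,z):
    R=np.array(c["R"]);t=np.array(c["t"]);d=R.T@np.array([(u-c["cx"])/c["fx"],(v-c["cy"])/c["fy"],1]);o=-R.T@t
    return o+d*(z-o[2])/d[2]
def proj(c,X):
    p=np.array(c["R"])@np.array(X,float)+np.array(c["t"]);return np.array([p[0]/p[2]*c["fx"]+c["cx"],p[1]/p[2]*c["fy"]+c["cy"]])
def tri(c1,p1,c2,p2):
    A=[];b=[]
    for c,p in((c1,p1),(c2,p2)):
        a0=ray(c,*p,0);a1=ray(c,*p,100);d=(a1-a0)/np.linalg.norm(a1-a0);P=np.eye(3)-np.outer(d,d);A.append(P);b.append(P@a0)
    X=np.linalg.lstsq(np.vstack(A),np.hstack(b),rcond=None)[0];return X
def ortho(c,x0,x1,y0,y1,z,s=2.0):
    # world patch at height z; image right = -y, down = -x ; s px/mm
    pts=[(x1,y1),(x1,y0),(x0,y0),(x0,y1)]
    src=np.float32([proj(c,(x,y,z)) for x,y in pts]);W=int((y1-y0)*s);H=int((x1-x0)*s)
    M=cv2.getPerspectiveTransform(src,np.float32([(0,0),(W,0),(W,H),(0,H)]))
    return cv2.warpPerspective(c["color"],M,(W,H),flags=cv2.INTER_CUBIC)[:,:,::-1].copy()
E
python3 - <<'E'
import pickle;from h import *
d=pickle.load(open("d0.pkl","rb"));T=d["top"];S=d["side"]
def T1(x,y): return (90+(x+.5)/4-.5,160+(y+.5)/4-.5)
def T2(x,y): return (280+(x+.5)/4-.5,160+(y+.5)/4-.5)
def S1(x,y): return (200+(x+.5)/5-.5,250+(y+.5)/5-.5)
r=lambda p,z:np.round(ray(T,*p,z),1)
print("well",r(T1(288,232),32)); print("pod corners",[r(T1(*p),32) for p in((262,207),(317,203),(322,260),(270,266))])
print("jig corners",[r(T1(*p),8) for p in((313,112),(524,82),(553,272),(336,309))])
print("well side",ray(S,*S1(308,290),32))
print("block corners",[r(T1(*p),50) for p in((170,212),(181,268),(122,285))], "hole",r(T1(150,237),50),ray(S,*S1(304,440),50))
print("handle top tri",tri(T,T1(104,228),S,S1(299,305)), "lower", tri(T,T1(140,236),S,S1(302,410)))
print("strip",[r(T2(*p),z) for p,z in(((152,253),3),((300,300),3),((275,382),15),((127,330),15))])
print("dish",r(T2(216,120),14),"beaker",r(T2(330,110),68),"tape",r(T2(437,368),50))
E
```

```text
well [516.1 310.5  32. ]
pod corners [array([537.9, 335. ,  32. ]), array([542.8, 286.7,  32. ]), array([491.9, 278.9,  32. ]), array([485.4, 324.2,  32. ])]
jig corners [array([631.1, 301. ,   8. ]), array([664., 112.,   8.]), array([490.7,  77.9,   8. ]), array([452.4, 268.7,   8. ])]
well side [517.69368855 309.84544911  32.        ]
block corners [array([527.8, 410.9,  50. ]), array([478.5, 397.4,  50. ]), array([462.2, 447.5,  50. ])] hole [505.2 426.6  50. ] [499.9916539  429.31187603  50.        ]
handle top tri [495.67081686 436.49779652 148.56609046] lower [501.10174995 429.10031321  70.94934515]
strip [array([ 517.3, -240.6,    3. ]), array([ 478.4, -372.3,    3. ]), array([ 403.3, -349. ,   15. ]), array([ 445.7, -218.9,   15. ])]
dish [ 637.9 -295.6   14. ] beaker [ 636.1 -389.8   68. ] tape [ 414.8 -483.8   50. ]
```

Run:
```python
from rig import ctrl
from scipy.spatial.transform import Rotation as Ro
import numpy as np,pickle
s=ctrl.state();R=Ro.from_quat(s["orientation"]).as_matrix();print(np.round(R,3))
d=pickle.load(open("d0.pkl","rb"))["wrist"];Rc=np.array(d["R"]);o=-Rc.T@d["t"]
print("cam in tool",R.T@(o-s["ee_pos"]));print("cam axes in tool (rows right,down,fwd)",np.round(Rc@R,3))
```

```text
[[ 0.935 -0.001  0.354]
 [-0.354 -0.002  0.935]
 [ 0.    -1.    -0.002]]
cam in tool [ -82.55912002 -142.1765383     1.22896519]
cam axes in tool (rows right,down,fwd) [[-0.    -0.001  1.   ]
 [ 0.945 -0.326  0.   ]
 [ 0.326  0.945  0.001]]
```

Emit:
apply_moves([
  [[0.039, -0.003, -0.009], [0, 0, 0]],
  [[0.039, -0.003, -0.009], [0, 0, 0]],
  [[0.039, -0.003, -0.009], [0, 0, 0]],
  [[0.039, -0.003, -0.009], [0, 0, 0]],
  [[0.039, -0.003, -0.009], [0, 0, 0]],
  [[0.039, -0.003, -0.009], [0, 0, 0]],
  [[0.039, -0.003, -0.009], [0, 0, 0]],
  [[0.039, -0.003, -0.009], [0, 0, 0]],
])

```text
time_s: 0.82
ee_pos: [462.1, 335.3, 255.2]
orientation: [0.696, -0.127, 0.127, -0.696]
contact_force: [0.9, 0.1, 0.4]
gripper_width: 85.8
```

Emit:
apply_moves([
  [[0.039, -0.003, -0.009], [0, 0, 0]],
  [[0.039, -0.003, -0.009], [0, 7, 0]],
  [[0, 0, 0], [0, 7, 0]],
  [[0, 0, 0], [0, 7, 0]],
  [[0, 0, 0], [0, 7, 0]],
  [[0, 0, 0], [0, 7, 0]],
  [[0, 0, 0], [0, 7, 0]],
  [[0, 0, 0], [0, 7, 0]],
])

```text
time_s: 1.48
ee_pos: [527.3, 292.1, 260.7]
orientation: [0.579, -0.406, 0.406, -0.579]
contact_force: [0.2, -0.3, -0.3]
gripper_width: 85.1
```

Emit:
apply_moves([
  [[0, 0, 0], [0, 7, 0]],
  [[0, 0, 0], [0, 3.1, 0]],
  [[0, 0, 0], [0, 0, 0]],
  [[0, 0, 0], [0, 0, 0]],
])

```text
time_s: 1.82
ee_pos: [527.3, 292.2, 260.9]
orientation: [0.543, -0.453, 0.453, -0.542]
contact_force: [-0.4, 0.2, 0.1]
gripper_width: 85.4
```

```bash
cat > st.py <<'E'
from rig import ctrl, optics
from scipy.spatial.transform import Rotation as Ro
import numpy as np,cv2,pickle,sys
from h import *
def st():
    s=ctrl.state();R=Ro.from_quat(s["orientation"]).as_matrix()
    print("t",round(s["time_s"],2),"p",np.round(s["ee_pos"],1),"F",np.round(s["contact_force"],1),"w",round(s["gripper_width"],1),"zyaw",round(np.degrees(np.arctan2(R[1,2],R[0,2])),2));return s,R
def snap(n,tag):
    c=optics.camera(n);cv2.imwrite(f"pics/{n}_{tag}.png",c["color"][:,:,::-1]);pickle.dump(c,open(f"{n}_{tag}.pkl","wb"));return c
E
python3 - <<'E'
from st import *
s,R=st();print(np.round(R,3));print(np.round(s["joint_pos"],2));snap("wrist","1")
E
```

```text
t 1.82 p [527.3 292.2 260.9] F [-0.4  0.2  0.1] w 85.4 zyaw 10.28
[[ 0.178 -0.001  0.984]
 [-0.984 -0.001  0.178]
 [ 0.    -1.    -0.001]]
[-0.8   0.43  0.41  1.31 -0.17  1.44 -0.23]
```

View pics/wrist_1.png

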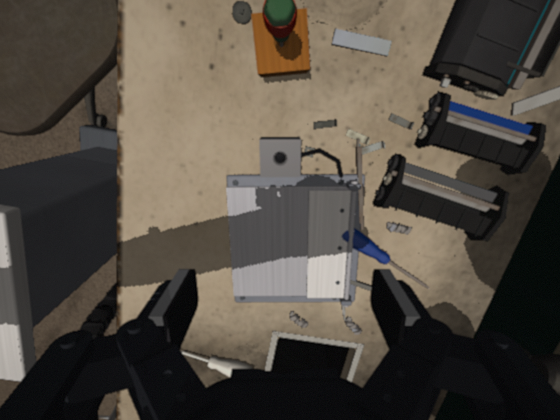

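The wrist view shows the block with the red-green driver (281,40), the pod's well (279,157) and the jig (295,240). The look-alike drivers are the blue one at (365,245) and the white one at (215,362). The one in the wooden block is meant. I'll confirm with a crop and measure.

Run:
```python
from st import *
c=pickle.load(open("wrist_1.pkl","rb"));im=c["color"][:,:,::-1]
cv2.imwrite("pics/w1a.png",cv2.resize(im[0:90,230:330],None,fx=6,fy=6,interpolation=cv2.INTER_CUBIC))
cv2.imwrite("pics/w1b.png",cv2.resize(im[125:310,215:375],None,fx=4,fy=3.2,interpolation=cv2.INTER_CUBIC))
hsv=cv2.cvtColor(c["color"],cv2.COLOR_RGB2HSV)
print(hsv[65,270],hsv[157,279],hsv[150,270])
# well
roi=c["color"][135:178,258:302].astype(int).sum(2)
m=(roi<190).astype(np.uint8);n,l,stt,cen=cv2.connectedComponentsWithStats(m)
print([(stt[i].tolist(),cen[i]+[258,135]) for i in range(1,n) if stt[i][4]>20])
for i in range(1,n):
    if stt[i][4]>20: print(ray(c,*(cen[i]+[258,135]),32),ray(c,*(cen[i]+[258,135]),26))
```

```text
[ 15 184 140] [ 0  8 31] [ 12  10 124]
[([3, 2, 38, 2, 75], array([279.74666667, 137.50666667])), ([16, 17, 12, 12, 106], array([279.73584906, 157.56603774]))]
[516.45152452 336.60897803  32.        ] [516.4853896  335.97607074  26.        ]
[520.60638887 313.06718721  32.        ] [520.70741775 312.0537245   26.        ]
```

View pics/w1a.png

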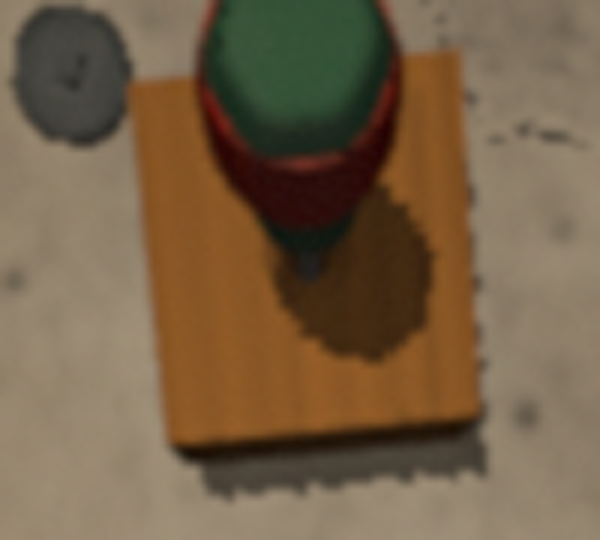

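View pics/w1b.png

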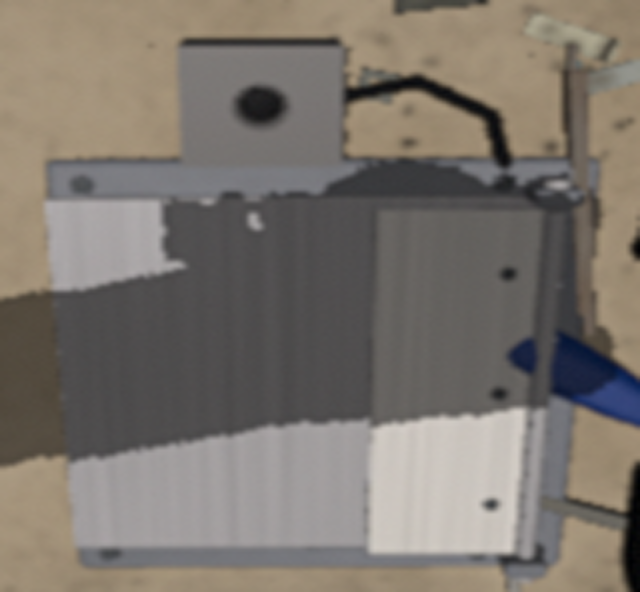

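Run:
```python
from st import *
c=pickle.load(open("wrist_1.pkl","rb"))
A=lambda x,y:(230+(x+.5)/6-.5,(y+.5)/6-.5)
B=lambda x,y:(215+(x+.5)/4-.5,125+(y+.5)/3.2-.5)
co=np.array([ray(c,*A(*p),50) for p in((132,82),(460,50),(480,418),(175,443))]);print("block",co.round(1).tolist(),co.mean(0).round(1))
print("diag mids",(co[0]+co[2])/2,(co[1]+co[3])/2,"sides",[np.linalg.norm(co[i]-co[i-1]).round(1) for i in range(4)])
print("shaft",[ray(c,*A(310,265),z).round(1) for z in (50,60)])
print("cap edges at z148", [ray(c,*A(*p),z).round(1) for p,z in(((198,70),140),((400,70),140),((298,155),148))])
print("well",ray(c,279.74,157.57,30).round(1))
l=[ray(c,*B(*p),z) for p,z in(((377,210),22),((367,553),22))];print("leaf edge",np.round(l,1).tolist(), "yaw",np.degrees(np.arctan2(-(l[0]-l[1])[0],(l[0]-l[1])[1])),"len",np.linalg.norm(l[0]-l[1]))
b=np.array([ray(c,*B(*p),8) for p in((47,160),(598,160),(85,565),(557,565))]);print("base",b.round(1).tolist())
m=(l[0]+l[1])/2;a=np.radians(10.2);print("leaf mid",m,"jig origin",m[:2]-17*np.array([np.cos(a),np.sin(a)]))
pc=[ray(c,*B(*p),32) for p in((180,42),(340,42))];print("pod",np.round(pc,1).tolist())
T=pickle.load(open("d0.pkl","rb"))
```

```text
block [[467.3, 453.7, 50.0], [520.3, 468.0, 50.0], [535.1, 413.8, 50.0], [482.8, 400.2, 50.0]] [501.4 433.9  50. ]
diag mids [501.1721448 433.7330024  50.       ] [501.53449594 434.08722943  50.        ] sides [np.float64(55.7), np.float64(54.9), np.float64(56.2), np.float64(54.0)]
shaft [array([501.4, 432.1,  50. ]), array([501.7, 430.5,  60. ])]
cap edges at z148 [array([487.2, 436.6, 140. ]), array([511.9, 441.1, 140. ]), array([501.4, 428. , 148. ])]
well [520.6 312.7  30. ]
leaf edge [[565.3, 276.4, 22.0], [595.1, 115.9, 22.0]] yaw 10.53307968481628 len 163.23170558137957
base [[455.7, 274.2, 8.0], [634.5, 306.7, 8.0], [493.3, 80.5, 8.0], [671.0, 112.7, 8.0]]
leaf mid [580.19809414 196.15034848  22.        ] jig origin [563.46676881 193.1399079 ]
pod [[492.9, 332.0, 32.0], [539.8, 340.5, 32.0]]
```

Emit:
apply_moves([
  [[-0.0407, 0, -0.0011], [0, 0, 0]],
  [[-0.0407, 0, -0.0011], [0, 0, 0]],
  [[-0.0407, 0, -0.0011], [0, 0, 0]],
  [[-0.0407, 0, -0.0011], [0, 0, 0]],
  [[0, 0, 0], [2, 0, -5]],
  [[0, 0.03, 0], [0, 0, 0]],
  [[0, 0, 0], [0, 0, 0]],
  [[0, 0, 0], [0, 0, 0]],
])

```text
time_s: 2.53
ee_pos: [495.0, 448.1, 229.3]
orientation: [0.554, -0.421, 0.485, -0.53]
contact_force: [-0.4, -0.1, 0.7]
gripper_width: 85.7
```

Run:
```python
from st import *
s,R=st();print(np.round(R,3));c=snap("wrist","2");snap("side","2")
up=np.array([-.035,.09,.995])
```

```text
t 2.53 p [495.  448.1 229.3] F [-0.4 -0.1  0.7] w 85.7 zyaw 10.29
[[ 0.175  0.046  0.983]
 [-0.98  -0.084  0.178]
 [ 0.091 -0.995  0.031]]
```

View pics/wrist_2.png

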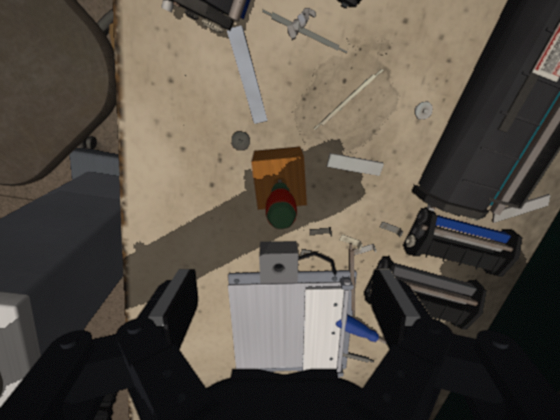

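View pics/side_2.png

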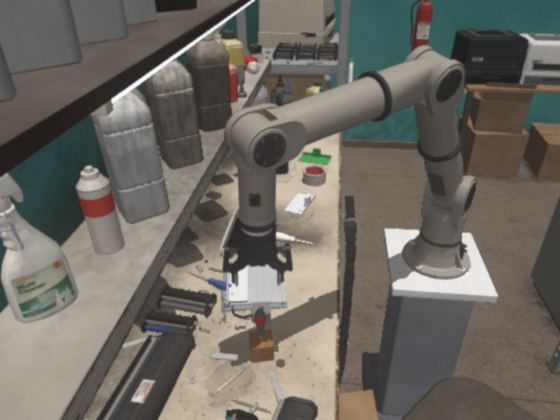

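Run:
```python
from st import *
c=pickle.load(open("wrist_2.pkl","rb"))
b=np.array([501.4,432.5,52]);d=np.array([-3/83,7.8/83,1])
for z in (52,75,118,148): print(z,proj(c,b+d*(z-52)))
im=c["color"][:,:,::-1]
cv2.imwrite("pics/w2a.png",cv2.resize(im[140:240,235:325],None,fx=6,fy=6,interpolation=cv2.INTER_CUBIC))
h=cv2.cvtColor(c["color"],cv2.COLOR_RGB2HSV)
co=[ray(c,*p,50).round(1) for p in((252.5,160),(302,158))];print(co)
```

```text
52 [279.98028812 185.94745078]
75 [279.98948904 191.6429399 ]
118 [280.01073251 204.79292399]
148 [280.02986582 216.63668586]
[array([468.2, 455.4,  50. ]), array([519. , 466.4,  50. ])]
```

View pics/w2a.png

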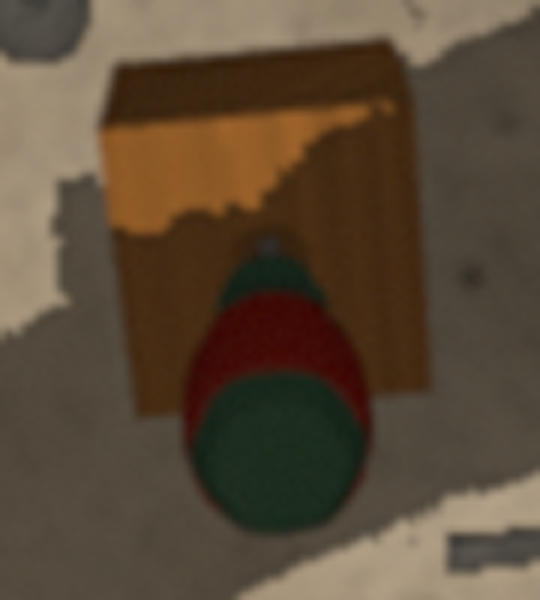

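Run:
```python
from st import *
c1=pickle.load(open("wrist_1.pkl","rb"));c=pickle.load(open("wrist_2.pkl","rb"))
print([ray(c,279.7,181,z).round(1) for z in (45,50,55,60)],ray(c,281.6,215.8,148))
print("tri",tri(c1,(281.2,43.6),c,(279.7,181)))
A=lambda x,y:(235+(x+.5)/6-.5,140+(y+.5)/6-.5)
co=np.array([ray(c,*A(*p),50) for p in((102,128),(408,103),(430,388),(138,416))]);print(co.round(1).tolist(),co.mean(0))
```

```text
[array([500.7, 435.6,  45. ]), array([500.3, 437.3,  50. ]), array([499.9, 439. ,  55. ]), array([499.5, 440.7,  60. ])] [499.01566966 442.43861522 148.        ]
tri [500.98753077 433.89208687  39.87379351]
[[467.4, 454.2, 50.0], [519.3, 467.8, 50.0], [534.4, 415.3, 50.0], [481.5, 400.6, 50.0]] [500.64228727 434.46530993  50.        ]
```

Emit:
apply_moves([
  [[0, 0.0325, 0], [0, 0, 0]],
  [[0, 0.0325, 0], [0, 0, 0]],
  [[0, 0.0325, 0], [0, 0, 0]],
  [[0, 0.0325, -0.001], [0, 0, 0]],
  [[0, 0, 0], [0, 0, 0]],
  [[0, 0, 0], [0, 0, 0]],
])

```text
time_s: 3.13
ee_pos: [502.0, 437.3, 102.2]
orientation: [0.552, -0.422, 0.485, -0.53]
contact_force: [0.3, -0.4, 1.2]
gripper_width: 85.1
```

Emit:
apply_moves([
  [[0, 0, 0], [0, 0, 0]],
  [[0, 0, 0], [0, 0, 0]],
  [[0, 0, 0], [0, 0, 0]],
  [[0, 0, 0], [0, 0, 0]],
  [[0, 0, 0], [0, 0, 0]],
  [[0, 0, 0], [0, 0, 0]],
  [[0, 0, 0], [0, 0, 0]],
  [[0, 0, 0], [0, 0, 0]],
], grip=0)

```text
time_s: 3.8
ee_pos: [501.1, 439.2, 103.3]
orientation: [0.552, -0.422, 0.484, -0.532]
contact_force: [-1.5, -0.5, 6.3]
gripper_width: 23.5
```

Run:
```python
from st import *
s,R=st();print(np.round(R,3));c=snap("wrist","3");s=snap("side","3")
cv2.imwrite("pics/s3a.png",cv2.resize(s["color"][230:370,200:320,::-1],None,fx=5,fy=4,interpolation=cv2.INTER_CUBIC))
```

```text
t 3.8 p [501.1 439.2 103.3] F [-1.5 -0.5  6.3] w 23.5 zyaw 10.28
[[ 0.175  0.05   0.983]
 [-0.981 -0.079  0.178]
 [ 0.086 -0.996  0.035]]
```

View pics/wrist_3.png

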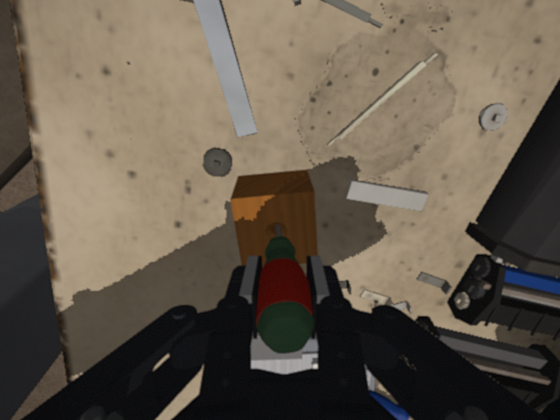

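View pics/s3a.png

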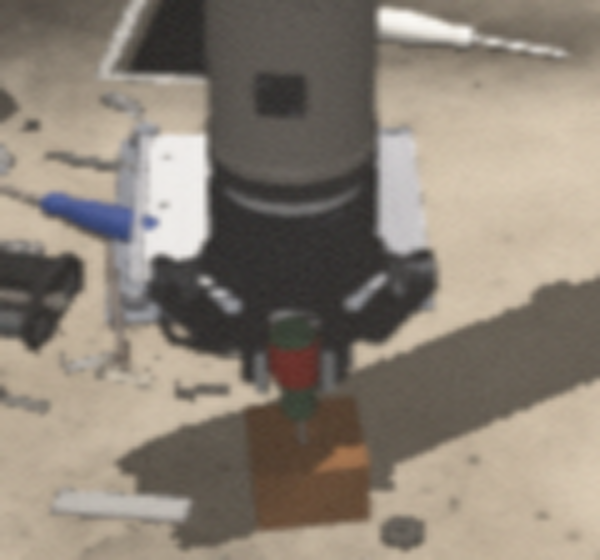

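Emit:
apply_moves([
  [[0, -0.02, 0], [0, 0, 0]],
  [[0, -0.02, 0], [0, 0, 0]],
  [[0, -0.025, 0], [0, 0, 0]],
  [[0, -0.025, 0], [0, 0, 0]],
  [[0, 0, 0], [-2, 0, 5]],
  [[0, 0, 0], [0, 0, 0]],
  [[0, 0, 0], [0, 0, 0]],
  [[0, 0, 0], [0, 0, 0]],
])

```text
time_s: 4.57
ee_pos: [496.4, 445.3, 190.1]
orientation: [0.543, -0.454, 0.454, -0.541]
contact_force: [-0.4, 1.3, -1.2]
gripper_width: 23.4
```

Run:
```python
from st import *
s,R=st();print(np.round(R,3));c=snap("wrist","4");s=snap("side","4");t=snap("top","4")
a=cv2.resize(s["color"][200:340,210:330,::-1],None,fx=5,fy=4,interpolation=cv2.INTER_CUBIC)
cv2.imwrite("pics/s4a.png",a)
cv2.imwrite("pics/w4a.png",cv2.resize(c["color"][150:350,200:360,::-1],None,fx=4,fy=3,interpolation=cv2.INTER_CUBIC))
```

```text
t 4.57 p [496.4 445.3 190.1] F [-0.4  1.3 -1.2] w 23.4 zyaw 10.13
[[ 0.176 -0.002  0.984]
 [-0.984 -0.002  0.176]
 [ 0.002 -1.    -0.002]]
```

View pics/w4a.png

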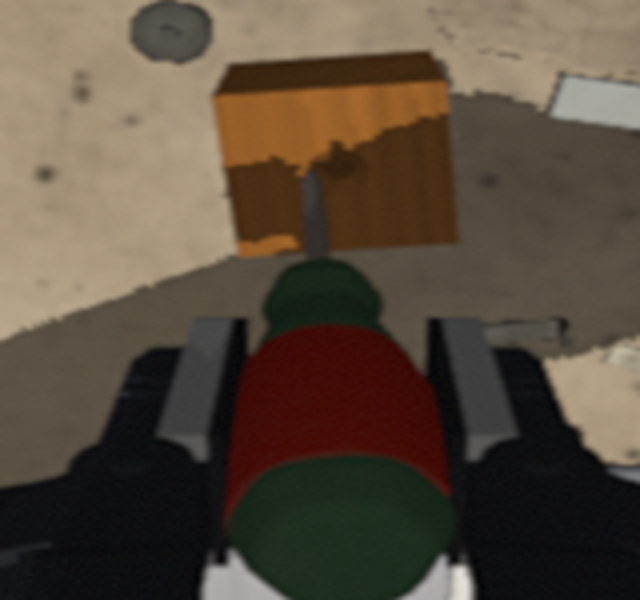

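View pics/s4a.png

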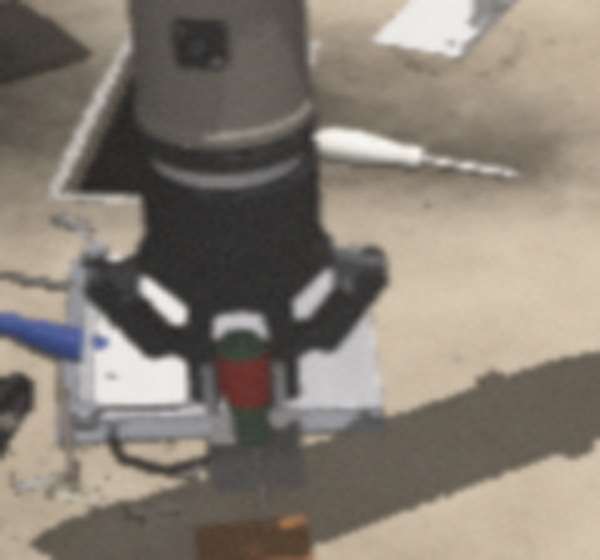

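Run:
```python
from st import *
c=pickle.load(open("wrist_4.pkl","rb"));s=pickle.load(open("side_4.pkl","rb"))
A=lambda x,y:(200+(x+.5)/4-.5,150+(y+.5)/3-.5)
for z in(88,92,96):print("tip",z,ray(c,*A(312,172),z).round(1))
print("hole",ray(c,*A(341,158),50).round(1))
print("shaft top z161", ray(c,*A(317,255),161).round(1))
co=np.array([ray(c,*A(*p),50) for p in((215,95),(446,82),(457,242),(238,257))]);print("block",co.mean(0))
u=(210+(264.5)/5-.5,200+505.5/4-.5);print("side tri",tri(c,A(312,172),s,u), proj(s,ray(c,*A(312,172),92)),u)
```

```text
tip 88 [493.  445.8  88. ]
tip 92 [492.8 447.2  92. ]
tip 96 [492.7 448.6  96. ]
hole [500.6 438.8  50. ]
shaft top z161 [494.  453.2 161. ]
block [500.88245519 434.21501938  50.        ]
side tri [490.04287901 456.36896675 120.24589547] [261.50193941 331.4011473 ] (262.4, 325.875)
```

Emit:
apply_moves([
  [[0.0275, 0, 0], [2.5, 0, 0]],
  [[0.0275, 0, 0], [0, 0, 0]],
  [[0.0275, 0, 0], [0, 0, 0]],
  [[0.0275, 0, 0], [0, 0, 0]],
  [[0.0275, 0.02, 0], [0, 0, 0]],
  [[0, 0.022, 0], [0, 0, 0]],
  [[0, 0, 0], [0, 0, 0]],
  [[0, 0, 0], [0, 0, 0]],
])

```text
time_s: 5.38
ee_pos: [521.2, 311.6, 148.1]
orientation: [-0.532, 0.444, -0.462, 0.553]
contact_force: [-0.0, 0.0, -0.5]
gripper_width: 23.3
```

Run:
```python
from st import *
s,R=st();print(np.round(R,3));c=snap("wrist","5");s=snap("side","5");t=snap("top","5")
cv2.imwrite("pics/s5a.png",cv2.resize(s["color"][200:340,210:330,::-1],None,fx=5,fy=4,interpolation=cv2.INTER_CUBIC))
cv2.imwrite("pics/w5a.png",cv2.resize(c["color"][150:350,200:360,::-1],None,fx=4,fy=3,interpolation=cv2.INTER_CUBIC))
```

```text
t 5.38 p [521.2 311.6 148.1] F [-0.   0.  -0.5] w 23.3 zyaw 10.25
[[ 0.178  0.039  0.983]
 [-0.984  0.006  0.178]
 [ 0.001 -0.999  0.04 ]]
```

View pics/w5a.png

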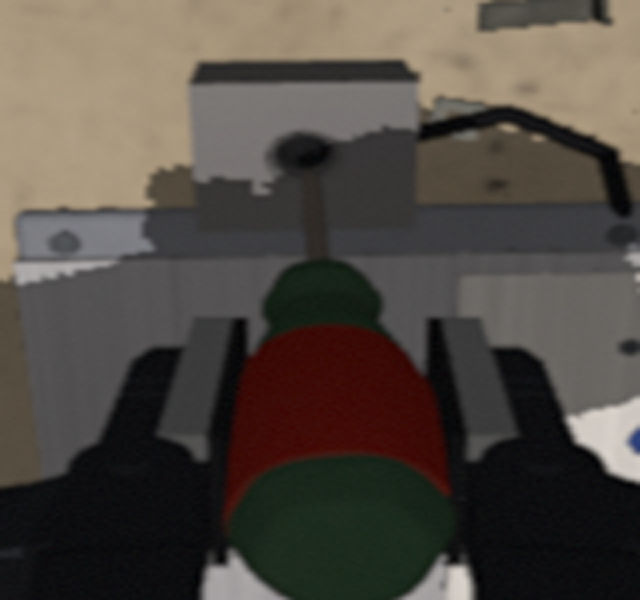

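View pics/s5a.png

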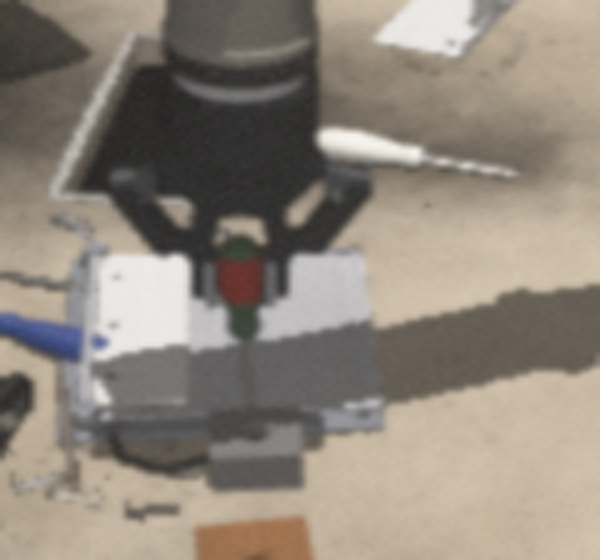

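Run:
```python
from st import *
c=pickle.load(open("wrist_5.pkl","rb"));s=pickle.load(open("side_5.pkl","rb"))
A=lambda x,y:(200+(x+.5)/4-.5,150+(y+.5)/3-.5)
for z in(46,50,54):
  p=ray(c,*A(312,172),z);print("tip",z,p.round(1),proj(s,p).round(1), "side crop",((proj(s,p)-[210,200]+.5)*[5,4]).round())
co=np.array([ray(c,*A(*p),32) for p in((192,83),(418,80),(415,227),(197,228))]);print("pod top",co.round(1).tolist())
for p in((303,152),(270,155),(330,150),(302,132),(302,172)):print("well",p,ray(c,*A(*p),32).round(1))
w=ray(c,*A(302,153),32);print("side crop of well",((proj(s,w)-[210,200]+.5)*[5,4]).round())
```

```text
tip 46 [521.9 313.1  46. ] [259.3 304.6] side crop [249. 420.]
tip 50 [521.6 314.4  50. ] [259.2 303.8] side crop [249. 417.]
tip 54 [521.3 315.8  54. ] [259.2 303.1] side crop [249. 414.]
pod top [[492.9, 330.8, 32.0], [540.9, 339.9, 32.0], [549.4, 294.9, 32.0], [500.4, 286.5, 32.0]]
well (303, 152) [520.  314.3  32. ]
well (270, 155) [513.  312.1  32. ]
well (330, 150) [525.8 315.9  32. ]
well (302, 132) [518.8 320.3  32. ]
well (302, 172) [520.9 308.1  32. ]
side crop of well [253. 436.]
```

Emit:
apply_moves([
  [[0, 0.01, -0.002], [0, 0, 0]],
  [[0, 0.006, 0], [0, 0, 0]],
  [[0, 0.005, 0], [0, 0, 0]],
  [[0, 0, 0], [0, 0, 0]],
  [[0, 0, 0], [0, 0, 0]],
])

```text
time_s: 5.95
ee_pos: [521.6, 310.6, 127.9]
orientation: [-0.531, 0.444, -0.463, 0.554]
contact_force: [-0.5, -0.3, -0.5]
gripper_width: 23.1
```

Run:
```python
from st import *
s,R=st();c=snap("wrist","6");s=snap("side","6")
cv2.imwrite("pics/s6a.png",cv2.resize(s["color"][250:340,210:330,::-1],None,fx=6,fy=6,interpolation=cv2.INTER_CUBIC))
cv2.imwrite("pics/w6a.png",cv2.resize(c["color"][150:350,200:360,::-1],None,fx=4,fy=3,interpolation=cv2.INTER_CUBIC))
```

```text
t 5.95 p [521.6 310.6 127.9] F [-0.5 -0.3 -0.5] w 23.1 zyaw 10.19
```

View pics/w6a.png

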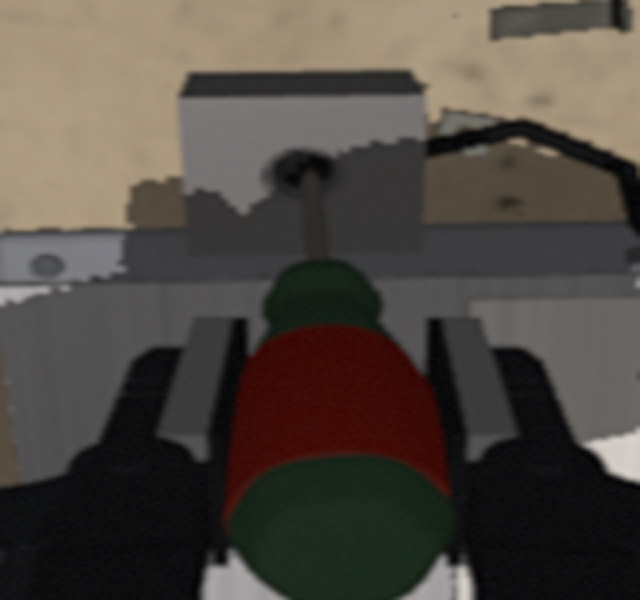

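View pics/s6a.png

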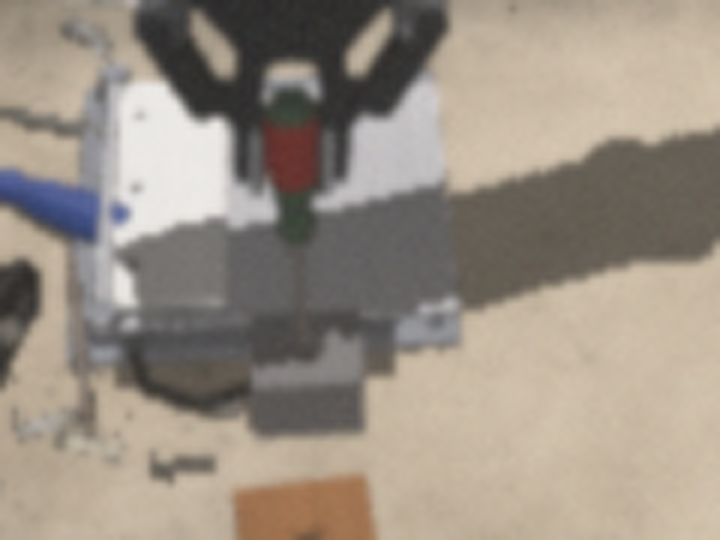

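Emit:
apply_moves([
  [[0, 0.002, -0.003], [0, 0, 0]],
  [[0, 0.003, 0], [0, 0, 0]],
  [[0, 0.002, 0], [0, 0, 0]],
  [[0, 0, 0], [0, 0, 0]],
  [[0, 0, 0], [0, 0, 0]],
])

```text
time_s: 6.47
ee_pos: [519.4, 310.3, 121.8]
orientation: [-0.53, 0.444, -0.463, 0.554]
contact_force: [-0.9, 0.3, 1.7]
gripper_width: 23.1
```

Emit:
apply_moves([
  [[0, 0.002, 0], [0, 0, 0]],
  [[0, 0.002, 0], [0, 0, 0]],
  [[0, 0, 0], [0, 0, 0]],
  [[0, 0, 0], [0, 0, 0]],
])

```text
time_s: 6.8
ee_pos: [519.8, 310.5, 118.3]
orientation: [-0.53, 0.444, -0.463, 0.554]
contact_force: [-1.6, -1.4, 5.2]
gripper_width: 23.2
```

Emit:
apply_moves([
  [[0, 0.002, 0], [0, 0, 0]],
  [[0, 0.002, 0], [0, 0, 0]],
  [[0, 0, 0], [0, 0, 0]],
  [[0, 0, 0], [0, 0, 0]],
])

```text
time_s: 7.13
ee_pos: [520.8, 310.8, 117.5]
orientation: [-0.529, 0.444, -0.464, 0.555]
contact_force: [-5.6, -2.8, 17.5]
gripper_width: 23.2
```

Run:
```python
from st import *
s,R=st();c=snap("wrist","7")
cv2.imwrite("pics/w7a.png",cv2.resize(c["color"][150:350,200:360,::-1],None,fx=4,fy=3,interpolation=cv2.INTER_CUBIC))
```

```text
t 7.13 p [520.8 310.8 117.5] F [-5.6 -2.8 17.5] w 23.2 zyaw 10.17
```

View pics/w7a.png

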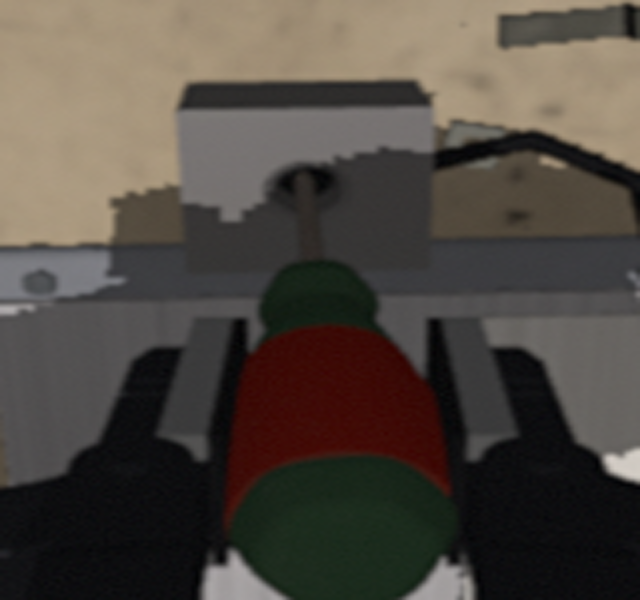

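Emit:
apply_moves([
  [[0, -0.01, 0], [0, 0, 0]],
  [[0, -0.02, 0], [0, 0, 0]],
  [[0, -0.03, 0], [0, 0, 0]],
  [[-0.02, -0.015, 0], [0, 0, 0]],
  [[-0.025, 0, 0], [0, 0, 0]],
  [[0, 0, 0], [0, 0, 0]],
  [[0, 0, 0], [0, 0, 0]],
])

```text
time_s: 7.77
ee_pos: [507.1, 356.5, 187.6]
orientation: [-0.531, 0.443, -0.462, 0.555]
contact_force: [-0.8, -0.4, -1.9]
gripper_width: 23.0
```

Run:
```python
from st import *
s,R=st();print(R.round(3));c=snap("wrist","8")
cv2.imwrite("pics/w8.png",cv2.resize(c["color"][50:350,200:360,::-1],None,fx=4,fy=2,interpolation=cv2.INTER_CUBIC))
cv2.imwrite("pics/w8a.png",cv2.resize(c["color"][50:150,220:340,::-1],None,fx=6,fy=6,interpolation=cv2.INTER_CUBIC))
```

```text
t 7.77 p [507.1 356.5 187.6] F [-0.8 -0.4 -1.9] w 23.0 zyaw 10.43
[[ 0.181  0.042  0.983]
 [-0.983  0.009  0.181]
 [-0.001 -0.999  0.043]]
```

View pics/w8.png

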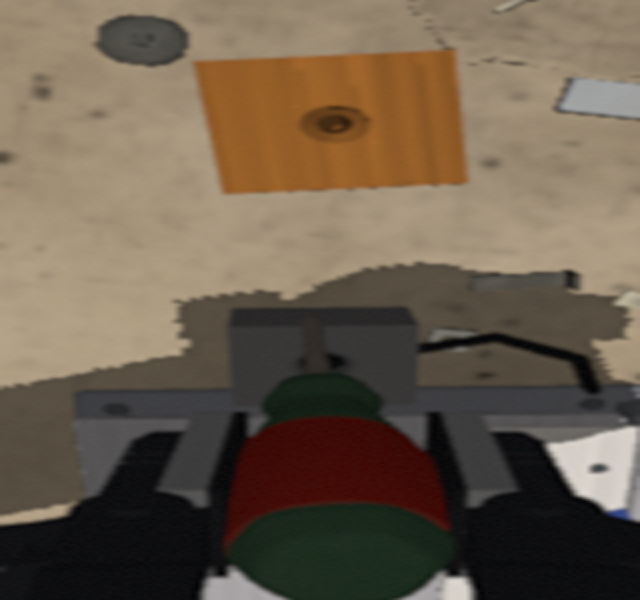

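View pics/w8a.png

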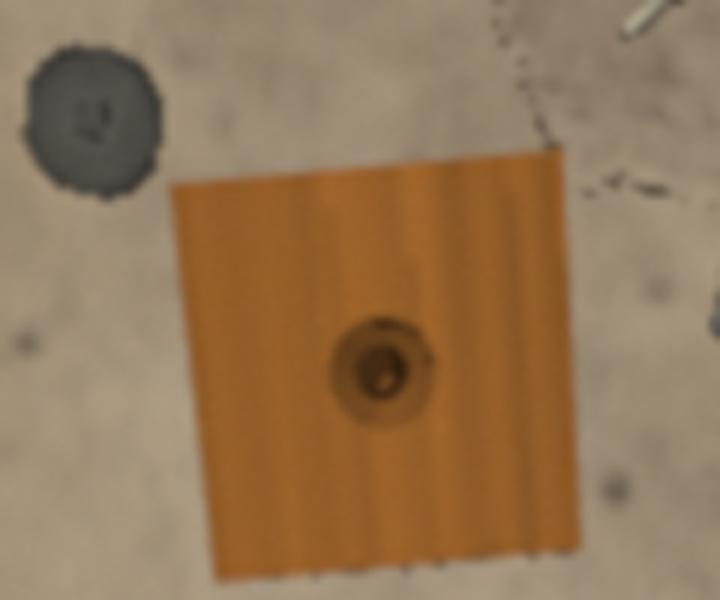

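Run:
```python
from st import *
c=pickle.load(open("wrist_8.pkl","rb"))
cv2.imwrite("pics/w8b.png",cv2.resize(c["color"][195:245,255:305,::-1],None,fx=12,fy=12,interpolation=cv2.INTER_CUBIC))
h=ray(c,283.25,111.6,50);print("hole",h)
t=ray(c,277.9,207.5,89.5);print("tip",t);d=h-t
R=np.array([[ 0.181,0.042,0.983],[-0.983,.009,.181],[-.001,-.999,.043]]);print(R.T@d)
```

```text
hole [500.54652816 434.12253166  50.        ]
tip [508.11930388 359.12202482  89.5       ]
[-75.05667063  39.81744798   4.4325532 ]
```

View pics/w8b.png

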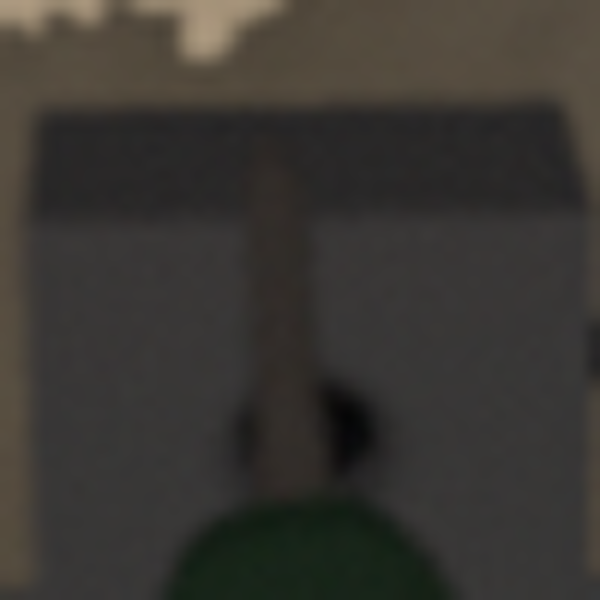

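Emit:
apply_moves([
  [[-0.025, 0, 0.002], [0, 0, 0]],
  [[-0.025, 0, 0.002], [0, 0, 0]],
  [[-0.024, 0.01, 0.0017], [0, 0, 0]],
  [[0, 0.0215, 0], [0, 0, 0]],
  [[0, 0, 0], [0, 0, 0]],
  [[0, 0, 0], [0, 0, 0]],
])

```text
time_s: 8.32
ee_pos: [502.2, 425.3, 154.9]
orientation: [-0.532, 0.444, -0.464, 0.552]
contact_force: [-0.1, -0.3, -0.7]
gripper_width: 23.4
```

Run:
```python
from st import *
s,R=st();c=snap("wrist","9");s=snap("side","9")
cv2.imwrite("pics/w9.png",cv2.resize(c["color"][160:260,230:340,::-1],None,fx=6,fy=6,interpolation=cv2.INTER_CUBIC))
cv2.imwrite("pics/s9.png",cv2.resize(s["color"][270:370,210:310,::-1],None,fx=6,fy=6,interpolation=cv2.INTER_CUBIC))
```

```text
t 8.32 p [502.2 425.3 154.9] F [-0.1 -0.3 -0.7] w 23.4 zyaw 10.07
```

View pics/w9.png

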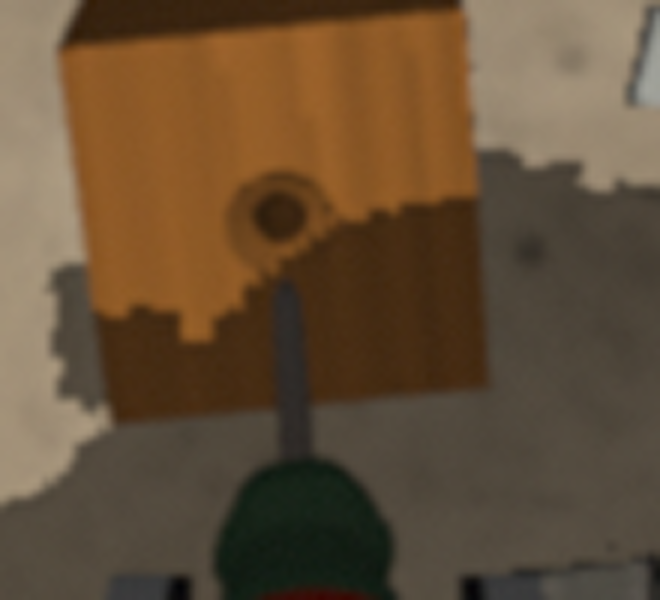

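View pics/s9.png

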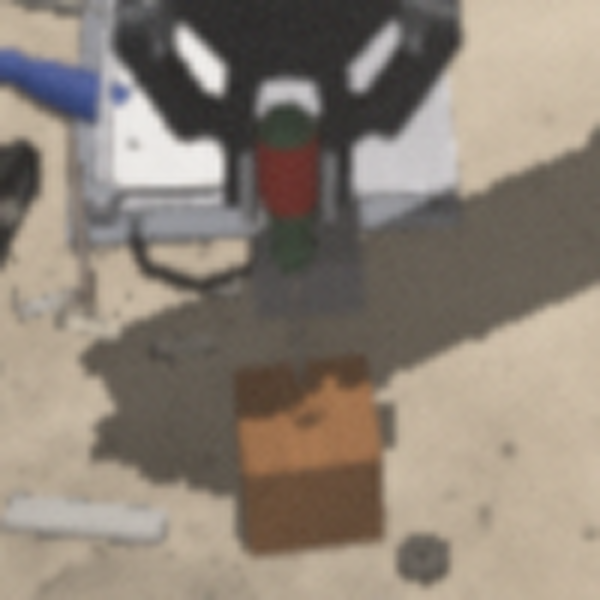

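Run:
```python
from st import *
c=pickle.load(open("wrist_9.pkl","rb"));s=pickle.load(open("side_9.pkl","rb"))
A=lambda x,y:(230+(x+.5)/6-.5,160+(y+.5)/6-.5)
S=lambda x,y:(210+(x+.5)/6-.5,270+(y+.5)/6-.5)
print("hole",ray(c,*A(279,216),50),ray(s,*S(308,418),50));
for z in (55,57,60):print("tip",ray(c,*A(286,278),z),ray(s,*S(299,372),z))
print(tri(c,A(286,278),s,S(299,372)))
```

```text
hole [500.19800842 435.31905916  50.        ] [497.90510372 434.30813902  50.        ]
tip [502.33152518 428.06303016  55.        ] [504.57663683 414.99501184  55.        ]
tip [502.17717757 428.72856915  57.        ] [504.20449526 416.7941261   57.        ]
tip [501.94565615 429.72687764  60.        ] [503.6462829  419.49279748  60.        ]
[500.43039533 435.68374917  77.97314424]
```

Emit:
apply_moves([
  [[-0.0068, 0, -0.0008], [0, 0, 0]],
  [[0, 0.004, 0], [0, 0, 0]],
  [[0, 0, 0], [0, 0, 0]],
  [[0, 0, 0], [0, 0, 0]],
])

```text
time_s: 8.75
ee_pos: [500.5, 434.7, 153.3]
orientation: [-0.53, 0.444, -0.463, 0.554]
contact_force: [-0.2, 0.4, -0.4]
gripper_width: 23.2
```

Run:
```python
from st import *
s,R=st();c=snap("wrist","10");s=snap("side","10")
cv2.imwrite("pics/w10.png",cv2.resize(c["color"][160:260,230:340,::-1],None,fx=6,fy=6,interpolation=cv2.INTER_CUBIC))
cv2.imwrite("pics/s10.png",cv2.resize(s["color"][300:360,230:290,::-1],None,fx=10,fy=10,interpolation=cv2.INTER_CUBIC))
```

```text
t 8.75 p [500.5 434.7 153.3] F [-0.2  0.4 -0.4] w 23.2 zyaw 10.18
```

View pics/w10.png

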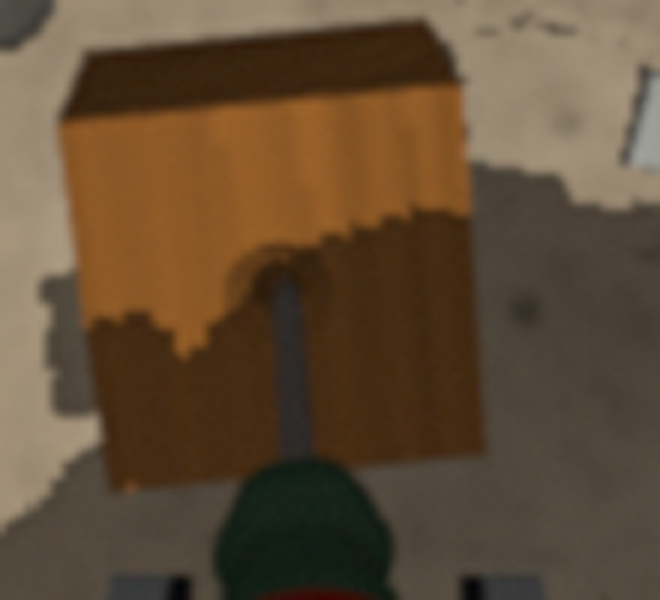

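View pics/s10.png

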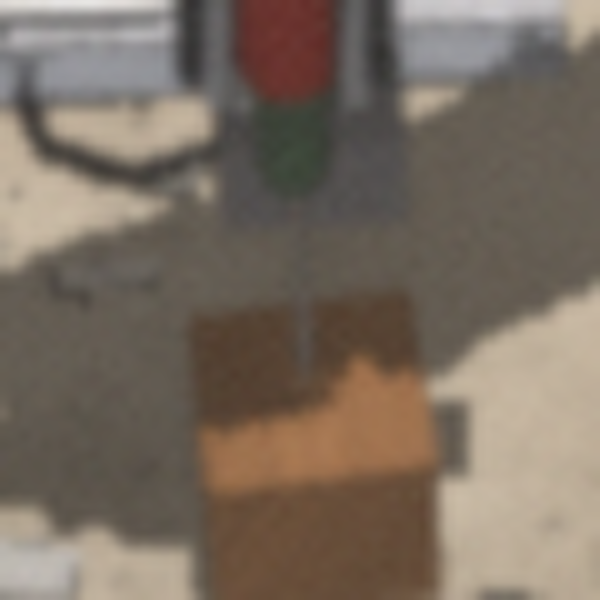

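Run:
```python
from st import *
st()
c=pickle.load(open("wrist_10.pkl","rb"));s=pickle.load(open("side_10.pkl","rb"))
A=lambda x,y:(230+(x+.5)/6-.5,160+(y+.5)/6-.5)
S=lambda x,y:(230+(x+.5)/10-.5,300+(y+.5)/10-.5)
co=np.array([ray(c,*A(*p),50) for p in((65,120),(460,85),(484,452),(112,490))]);print("block",co.mean(0))
print("hole",ray(c,*A(279,285),50));
for z in (53,55.5):print("tip",ray(c,*A(285,280),z),ray(s,*S(304,388),z))
```

```text
t 8.85 p [500.7 434.6 153.3] F [ 0.2  0.6 -0.3] w 23.3 zyaw 10.17
block [500.94288317 434.45658934  50.        ]
hole [500.43524888 435.61323329  50.        ]
tip [500.90558552 437.47127708  53.        ] [500.17558488 434.39074546  53.        ]
tip [500.7049985 438.2916034  55.5      ] [499.72465301 436.5763845   55.5       ]
```

Emit:
apply_moves([
  [[0.0024, 0, -0.0014], [0, 0, 0]],
  [[0, 0.004, 0], [0, 0, 0]],
  [[0, 0.004, 0], [0, 0, 0]],
  [[0, 0.004, 0], [0, 0, 0]],
  [[0, 0, 0], [0, 0, 0]],
  [[0, 0, 0], [0, 0, 0]],
])

```text
time_s: 9.35
ee_pos: [499.8, 432.0, 140.3]
orientation: [-0.531, 0.444, -0.463, 0.554]
contact_force: [0.0, -0.8, -0.2]
gripper_width: 23.3
```

Emit:
apply_moves([
  [[0, 0.008, -0.0003], [0, 0, 0]],
  [[0, 0.008, -0.0003], [0, 0, 0]],
  [[0, 0, 0], [0, 0, 0]],
])

```text
time_s: 9.6
ee_pos: [499.0, 431.3, 122.4]
orientation: [-0.532, 0.444, -0.463, 0.553]
contact_force: [0.6, -0.3, -1.9]
gripper_width: 23.4
```

Emit:
apply_moves([
  [[0, 0.006, -0.0003], [0, 0, 0]],
  [[0, 0.006, -0.0003], [0, 0, 0]],
  [[0, 0.003, 0], [0, 0, 0]],
  [[0, 0, 0], [0, 0, 0]],
  [[0, 0, 0], [0, 0, 0]],
])

```text
time_s: 10.02
ee_pos: [500.2, 432.1, 109.7]
orientation: [-0.531, 0.444, -0.463, 0.554]
contact_force: [1.0, -0.4, 0.1]
gripper_width: 23.3
```

Tip now at about z=12 and free of force. A little lower, then release.

Emit:
apply_moves([
  [[0, 0.004, 0], [0, 0, 0]],
  [[0, 0, 0], [0, 0, 0]],
  [[0, 0, 0], [0, 0, 0]],
])

```text
time_s: 10.27
ee_pos: [500.4, 432.2, 105.9]
orientation: [-0.53, 0.444, -0.463, 0.554]
contact_force: [-0.2, -0.5, -1.1]
gripper_width: 22.9
```

Emit:
apply_moves([
  [[0, 0, 0], [0, 0, 0]],
  [[0, 0, 0], [0, 0, 0]],
  [[0, 0, 0], [0, 0, 0]],
  [[0, 0, 0], [0, 0, 0]],
  [[0, 0, 0], [0, 0, 0]],
  [[0, 0, 0], [0, 0, 0]],
  [[0, 0, 0], [0, 0, 0]],
], grip=100)

```text
time_s: 10.85
ee_pos: [500.5, 432.3, 106.1]
orientation: [-0.53, 0.444, -0.463, 0.554]
contact_force: [-0.3, -0.1, 0.1]
gripper_width: 85.1
```

Emit:
apply_moves([
  [[0, -0.03, 0], [0, 0, 0]],
  [[0, -0.03, 0], [0, 0, 0]],
  [[0, -0.035, 0], [0, 0, 0]],
  [[0, -0.035, 0], [-2.4, 0, 0]],
  [[0, 0, 0], [0, 0, 0]],
  [[0, 0, 0], [0, 0, 0]],
])

```text
time_s: 11.35
ee_pos: [497.1, 431.9, 239.2]
orientation: [-0.539, 0.453, -0.455, 0.545]
contact_force: [-0.2, -0.2, -0.9]
gripper_width: 85.5
```

Run:
```python
from st import *
s,R=st();c=snap("wrist","11");s=snap("side","11")
cv2.imwrite("pics/s11.png",cv2.resize(s["color"][270:360,210:310,::-1],None,fx=6,fy=6,interpolation=cv2.INTER_CUBIC))
```

```text
t 11.35 p [497.1 431.9 239.2] F [-0.2 -0.2 -0.9] w 85.5 zyaw 10.13
```

View pics/wrist_11.png

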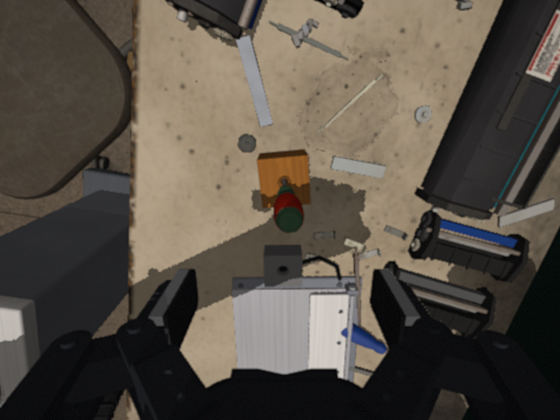

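View pics/s11.png

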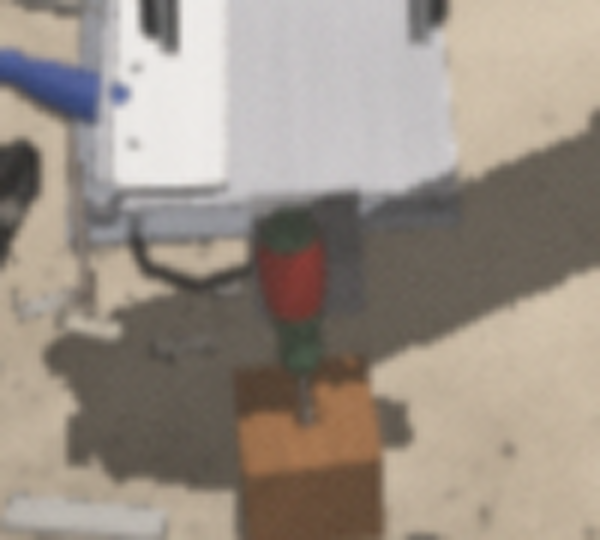

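Emit:
apply_moves([
  [[0.0375, 0, -0.0094], [0, 0, 0]],
  [[0.0375, 0, -0.0094], [0, 0, 0]],
  [[0.0375, 0, -0.0094], [0, 0, 0]],
  [[0.0375, 0, -0.0094], [0, 0, 0]],
  [[0.0375, 0, -0.0094], [0, 0, 0]],
  [[0.0375, 0, -0.0094], [0, 0, 0]],
  [[0.0375, 0, -0.0094], [0, 0, 0]],
  [[0.0375, 0, -0.0094], [0, 0, 0]],
])

```text
time_s: 12.12
ee_pos: [471.9, 120.8, 233.9]
orientation: [0.543, -0.454, 0.453, -0.542]
contact_force: [0.7, -0.3, -0.1]
gripper_width: 85.3
```

Emit:
apply_moves([
  [[0.0375, 0, -0.0094], [0, 0, 0]],
  [[0.0375, 0, -0.0094], [0, 0, 0]],
  [[0.0375, 0, -0.0094], [0, 0, 0]],
  [[0.0375, 0, -0.0094], [0, 0, 0]],
  [[0.0375, 0, -0.0094], [0, 0, 0]],
  [[0.0375, 0, -0.0094], [0, 0, 0]],
  [[0.0375, 0, -0.0094], [0, 0, 0]],
  [[0.0375, 0, -0.0094], [0, 0, 0]],
])

```text
time_s: 12.78
ee_pos: [451.3, -186.7, 234.1]
orientation: [-0.542, 0.454, -0.453, 0.543]
contact_force: [1.4, 0.8, 0.4]
gripper_width: 85.4
```

Emit:
apply_moves([
  [[0.0375, 0, -0.0094], [0, 0, 0]],
  [[0.0375, 0, -0.0094], [0, 0, 0]],
  [[0.0375, 0, -0.0094], [0, 0, 0]],
  [[0.0375, 0, -0.0094], [0, 6.7, 0]],
  [[0, 0, 0], [0, 6.7, 0]],
  [[0, 0, 0], [0, 6.7, 0]],
  [[0, 0, 0], [0, 6.7, 0]],
  [[0, 0, 0], [0, 0, 0]],
])

```text
time_s: 13.45
ee_pos: [441.3, -339.5, 233.4]
orientation: [-0.422, 0.569, -0.567, 0.422]
contact_force: [0.2, -0.6, -0.5]
gripper_width: 85.4
```

Run:
```python
from st import *
s,R=st();print(np.round(s["joint_pos"],2));c=snap("wrist","12")
```

```text
t 13.45 p [ 441.3 -339.5  233.4] F [ 0.2 -0.6 -0.5] w 85.4 zyaw -16.78
[ 0.01  0.42  0.87  1.51 -0.32  1.37  0.61]
```

View pics/wrist_12.png

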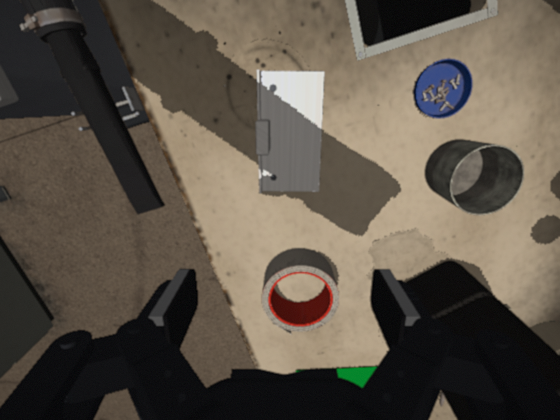

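The view shows the grey strip at (290,130) with its tab at (263,137), the tape (300,290), the dish (443,88) and the beaker (475,178). The green look-alike is at (355,375), so the aluminium one is meant. An enlarged crop to confirm:

Run:
```python
from st import *
c=pickle.load(open("wrist_12.pkl","rb"))
cv2.imwrite("pics/w12.png",cv2.resize(c["color"][60:205,245:345,::-1],None,fx=4,fy=4,interpolation=cv2.INTER_CUBIC))
```

```text
(no output)
```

View pics/w12.png

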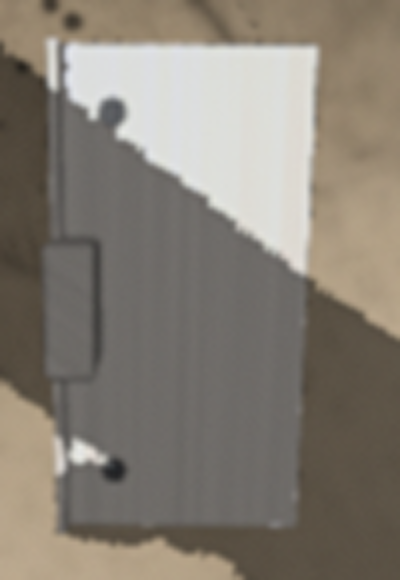

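Run:
```python
from st import *
c=pickle.load(open("wrist_12.pkl","rb"))
A=lambda x,y:(245+(x+.5)/4-.5,60+(y+.5)/4-.5)
f=[ray(c,*A(*p),3) for p in((319,45),(296,526))];print(np.round(f,1).tolist(),np.linalg.norm(f[0]-f[1]));d=f[0]-f[1];yaw=np.arctan2(-d[0],d[1]);print("yaw",np.degrees(yaw))
r=[ray(c,*A(*p),15) for p in((49,42),(57,530))];d=r[0]-r[1];print(np.round(r,1).tolist(),np.degrees(np.arctan2(-d[0],d[1])))
t=np.array([ray(c,*A(*p),44) for p in((43,241),(98,241),(96,380),(46,380))]);print(t.round(1).tolist(),t.mean(0))
u=np.array([np.cos(yaw),np.sin(yaw)]);m=(f[0]+f[1])[:2]/2;print("tab pred",m-68*u)
```

```text
[[520.5, -238.2, 3.0], [479.0, -371.4, 3.0]] 139.50595934629825
yaw -17.296275291071133
[[449.1, -217.0, 15.0], [408.1, -347.9, 15.0]] -17.381538416190235
[[434.1, -265.1, 44.0], [447.8, -269.3, 44.0], [436.3, -303.6, 44.0], [423.3, -299.7, 44.0]] [ 435.37730243 -284.43264912   44.        ]
tab pred [ 434.85648464 -284.54994231]
```

Emit:
apply_moves([
  [[0, 0, 0], [0, 0.55, 0]],
  [[-0.025, 0, -0.011], [0, 0, 0]],
  [[-0.0257, 0.02, -0.0113], [0, 0, 0]],
  [[0, 0.04, 0], [0, 0, 0]],
  [[0, 0.04, 0], [0, 0, 0]],
  [[0, 0.04, 0], [0, 0, 0]],
  [[0, 0, 0], [0, 0, 0]],
  [[0, 0, 0], [0, 0, 0]],
])

```text
time_s: 14.17
ee_pos: [434.7, -283.7, 94.2]
orientation: [-0.42, 0.57, -0.567, 0.42]
contact_force: [0.9, -0.2, -0.2]
gripper_width: 85.2
```

Run:
```python
from st import *
s,R=st();print(R.round(3));c=snap("wrist","13")
```

```text
t 14.17 p [ 434.7 -283.7   94.2] F [ 0.9 -0.2 -0.2] w 85.2 zyaw -17.1
[[-0.294 -0.003  0.956]
 [-0.956  0.003 -0.294]
 [-0.002 -1.    -0.004]]
```

View pics/wrist_13.png

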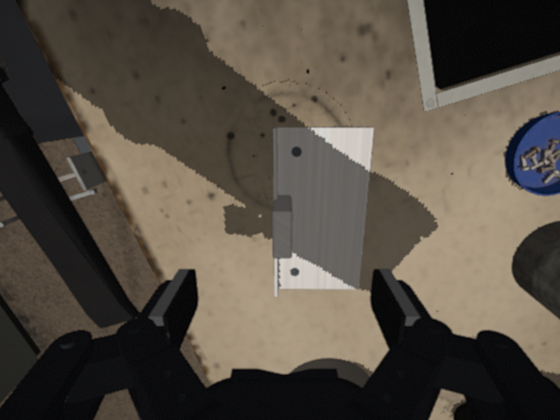

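Emit:
apply_moves([
  [[0, 0.035, 0], [0, 0, 0]],
  [[0, 0.025, 0], [0, 0, 0]],
  [[0, 0.015, 0], [0, 0, 0]],
  [[0, 0.005, 0], [0, 0, 0]],
  [[0, 0, 0], [0, 0, 0]],
  [[0, 0, 0], [0, 0, 0]],
])

```text
time_s: 14.72
ee_pos: [438.2, -286.7, 18.0]
orientation: [0.419, -0.567, 0.571, -0.421]
contact_force: [0.6, -0.3, 0.6]
gripper_width: 85.3
```

Emit:
apply_moves([
  [[0, 0, 0], [0, 0, 0]],
  [[0, 0, 0], [0, 0, 0]],
  [[0, 0, 0], [0, 0, 0]],
  [[0, 0, 0], [0, 0, 0]],
  [[0, 0, 0], [0, 0, 0]],
  [[0, 0, 0], [0, 0, 0]],
  [[0, 0, 0], [0, 0, 0]],
  [[0, 0, 0], [0, 0, 0]],
], grip=0)

```text
time_s: 15.38
ee_pos: [436.3, -285.2, 15.8]
orientation: [0.419, -0.569, 0.569, -0.42]
contact_force: [-1.2, -0.2, 3.5]
gripper_width: 13.1
```

Run:
```python
from st import *
s,R=st();print(R.round(3));c=snap("wrist","14")
```

```text
t 15.38 p [ 436.3 -285.2   15.8] F [-1.2 -0.2  3.5] w 13.1 zyaw -17.19
[[-0.295  0.002  0.955]
 [-0.955  0.    -0.295]
 [-0.001 -1.     0.001]]
```

View pics/wrist_14.png

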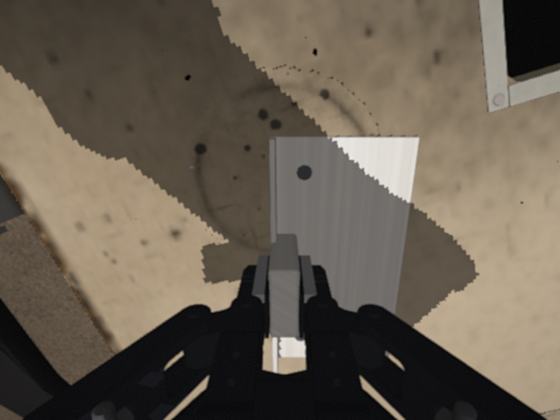

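Emit:
apply_moves([
  [[0, -0.015, 0], [0, 0, 0]],
  [[0, -0.025, 0], [0, 0, 0]],
  [[0, -0.03, 0], [0, 0, 0]],
  [[0, 0, 0], [0, -6.9, 0]],
  [[0, 0, 0], [0, -6.9, 0]],
  [[0, 0, 0], [0, -6.9, 0]],
  [[0, 0, 0], [0, -6.9, 0]],
  [[0, 0, 0], [0, 0, 0]],
])

```text
time_s: 16.1
ee_pos: [435.9, -284.6, 85.0]
orientation: [-0.543, 0.452, -0.452, 0.544]
contact_force: [0.1, -0.2, -2.7]
gripper_width: 12.9
```

Emit:
apply_moves([
  [[-0.028, 0, 0.0093], [0, 0, 0]],
  [[-0.028, 0, 0.0093], [0, 0, 0]],
  [[-0.028, 0, 0.0093], [0, 0, 0]],
  [[-0.028, 0, 0.0093], [0, 0, 0]],
  [[-0.028, 0, 0.0093], [0, 0, 0]],
  [[-0.028, 0, 0.0093], [0, 0, 0]],
  [[-0.028, 0, 0.0093], [0, 0, 0]],
  [[-0.028, 0, 0.0093], [0, 0, 0]],
])

```text
time_s: 16.77
ee_pos: [468.5, -49.8, 85.3]
orientation: [-0.542, 0.453, -0.454, 0.543]
contact_force: [1.5, -0.2, -2.8]
gripper_width: 13.1
```

Emit:
apply_moves([
  [[-0.028, 0, 0.0093], [0, 0, 0]],
  [[-0.028, 0, 0.0093], [0, 0, 0]],
  [[-0.028, 0, 0.0093], [0, 0, 0]],
  [[-0.028, 0, 0.0093], [0, 0, 0]],
  [[-0.028, 0, 0.0093], [0, 0, 0]],
  [[-0.028, 0, 0.0093], [0, 0, 0]],
  [[0, 0, 0], [0, 0, 0]],
  [[0, 0, 0], [0, 0, 0]],
])

```text
time_s: 17.43
ee_pos: [492.8, 126.8, 85.0]
orientation: [-0.544, 0.452, -0.452, 0.544]
contact_force: [-0.6, -1.4, -2.1]
gripper_width: 13.2
```

Run:
```python
from st import *
s,R=st();print(R.round(3));c=snap("wrist","15");t=snap("top","15");snap("side","15")
cv2.imwrite("pics/t15.png",cv2.resize(t["color"][150:290,130:290,::-1],None,fx=4,fy=4,interpolation=cv2.INTER_CUBIC))
```

```text
t 17.43 p [492.8 126.8  85. ] F [-0.6 -1.4 -2.1] w 13.2 zyaw 10.58
[[ 0.184  0.001  0.983]
 [-0.983  0.     0.184]
 [-0.    -1.     0.001]]
```

View pics/wrist_15.png

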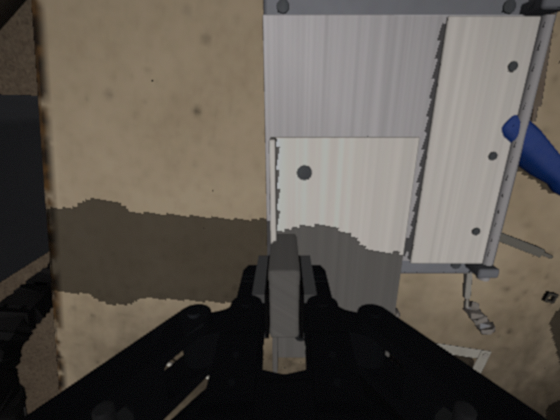

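View pics/t15.png

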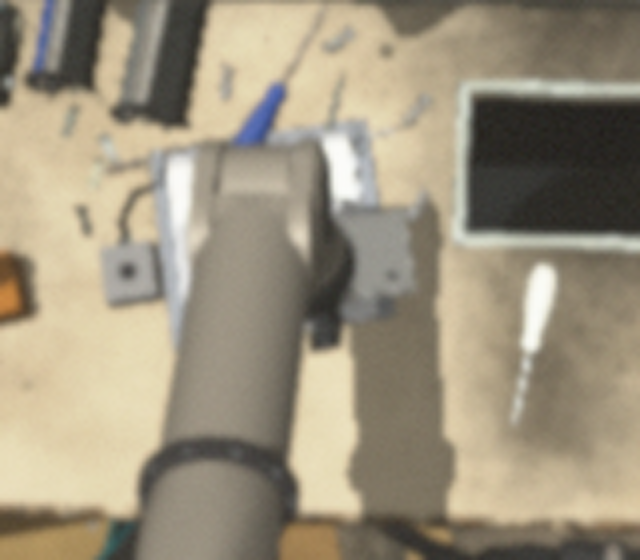

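View pics/side_15.png

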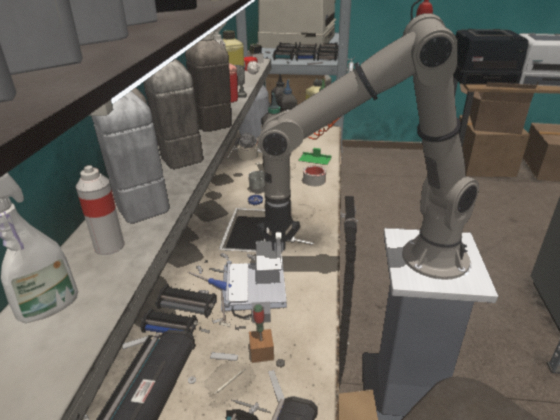

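Run:
```python
from st import *
c=pickle.load(open("wrist_15.pkl","rb"))
cv2.imwrite("pics/w15.png",cv2.resize(c["color"][0:300,255:415+140,::-1],None,fx=2.6,fy=2,interpolation=cv2.INTER_CUBIC))
cv2.imwrite("pics/w15b.png",cv2.resize(c["color"][0:280,395:535,::-1],None,fx=4,fy=2.1,interpolation=cv2.INTER_CUBIC))
```

```text
(no output)
```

View pics/w15.png

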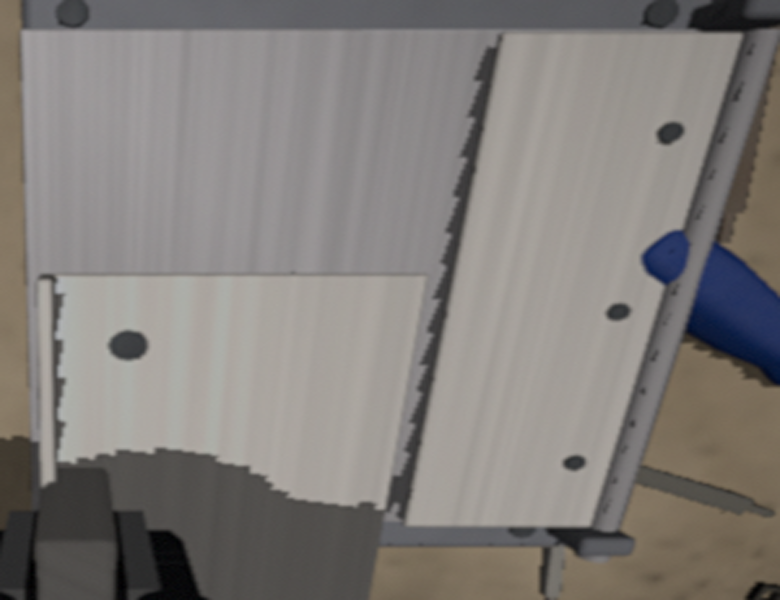

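View pics/w15b.png

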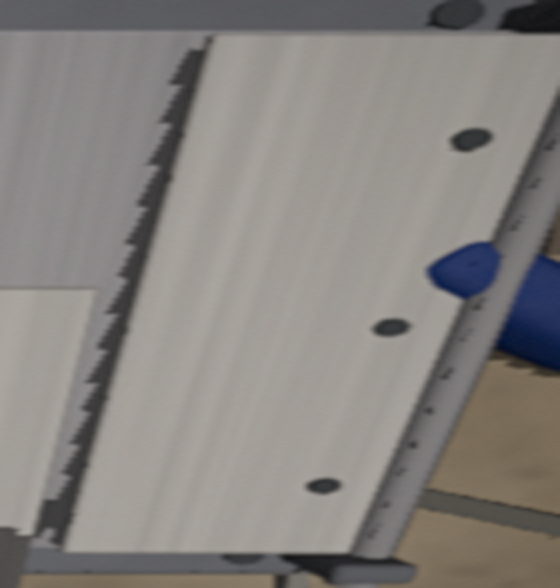

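Run:
```python
from st import *
c=pickle.load(open("wrist_15.pkl","rb"))
B=lambda x,y:(395+(x+.5)/4-.5,(y+.5)/2.1-.5)
A=lambda x,y:(255+(x+.5)/2.6-.5,(y+.5)/2-.5)
yw=lambda d:np.degrees(np.arctan2(-d[0],d[1]))
l=[ray(c,*B(*p),22) for p in((212,33),(65,552))];d=l[0]-l[1];y=yw(d);m=sum(l)/2
print("leaf",np.round(l,1).tolist(),np.linalg.norm(d),"yaw",y,"mid",m)
a=np.radians(10.4);o=m[:2]-17*np.array([np.cos(a),np.sin(a)]);print("jig origin",o)
bed=[ray(c,*A(*p),12) for p in((22,30),(500,30))];print("bed edge yaw",np.degrees(np.arctan2(*(bed[1]-bed[0])[[1,0]])),np.round(bed,1).tolist())
z=72
f=[ray(c,*A(*p),z) for p in((427,275),(387,510))];d=f[0]-f[1];print("strip front",np.round(f,1).tolist(),yw(d))
e=[ray(c,*A(*p),z) for p in((60,274),(427,275))];d=e[1]-e[0];print("strip side yaw",np.degrees(np.arctan2(d[1],d[0])), np.round(e,1).tolist())
# image-rectified compare: strip left corner in TCP/jig frame
Rj=np.array([[np.cos(a),np.sin(a)],[-np.sin(a),np.cos(a)]])
lip=f[0][:2];print("lip_left jig now",Rj@(lip-o),"tcp jig",Rj@(np.array([492.8,126.8])-o))
```

```text
leaf [[564.7, 275.4, 22.0], [595.2, 115.5, 22.0]] 162.83816031226584 yaw 10.786645865903347 mid [579.98310684 195.44397853  22.        ]
jig origin [563.26239184 192.37515306]
bed edge yaw 10.615061583348728 [[457.6, 258.1, 12.0], [568.4, 278.9, 12.0]]
strip front [[548.6, 206.7, 72.0], [561.3, 142.5, 72.0]] 11.17995809887313
strip side yaw 10.39047301566882 [[479.4, 194.0, 72.0], [548.6, 206.7, 72.0]]
lip_left jig now [-11.82375546  16.73137968] tcp jig [-81.14236896 -51.77803899]
```

Emit:
apply_moves([
  [[-0.018, 0, 0.006], [0, 0, 0]],
  [[-0.018, 0, 0.006], [0, 0, 0]],
  [[-0.0174, 0.01, 0.005], [0, 0, 0]],
  [[0, 0.02, 0], [0, 0, 0]],
  [[0, 0.02, 0], [0, 0, 0]],
  [[0, 0.003, 0], [0, 0, 0]],
  [[0, 0, 0], [0, 0, 0]],
  [[0, 0, 0], [0, 0, 0]],
])

```text
time_s: 18.25
ee_pos: [501.2, 178.3, 33.4]
orientation: [-0.542, 0.453, -0.454, 0.543]
contact_force: [0.6, 0.5, -2.1]
gripper_width: 13.0
```

Run:
```python
from st import *
s,R=st();c=snap("wrist","16");t=snap("side","16")
cv2.imwrite("pics/s16.png",cv2.resize(t["color"][220:320,200:310,::-1],None,fx=6,fy=6,interpolation=cv2.INTER_CUBIC))
```

```text
t 18.25 p [501.2 178.3  33.4] F [ 0.6  0.5 -2.1] w 13.0 zyaw 10.26
```

View pics/wrist_16.png

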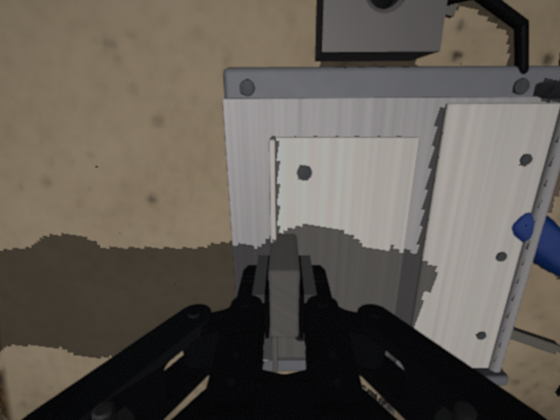

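View pics/s16.png

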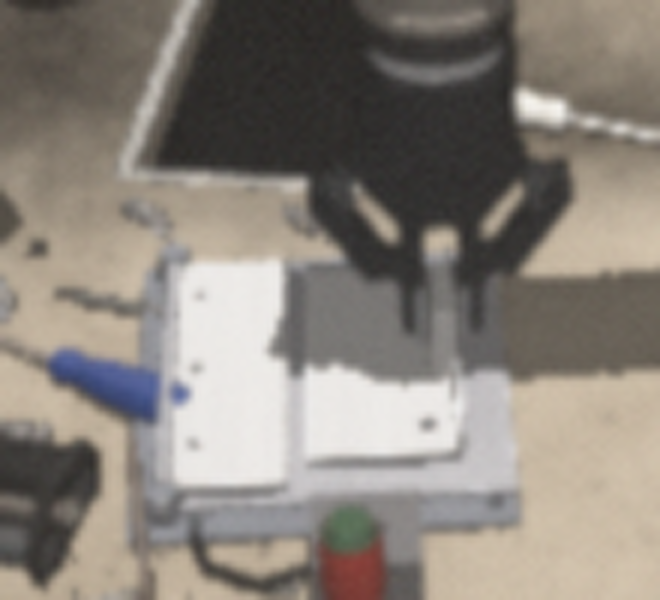

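Emit:
apply_moves([
  [[0, 0.002, 0], [0, 0, 0]],
  [[0, 0.002, 0], [0, 0, 0]],
  [[0, 0, 0], [0, 0, 0]],
  [[0, 0, 0], [0, 0, 0]],
])

```text
time_s: 18.68
ee_pos: [500.5, 179.6, 28.9]
orientation: [-0.543, 0.452, -0.453, 0.544]
contact_force: [-0.8, -0.8, -2.1]
gripper_width: 13.1
```

Emit:
apply_moves([
  [[0, 0.0015, 0], [0, 0, 0]],
  [[0, 0, 0], [0, 0, 0]],
  [[0, 0, 0], [0, 0, 0]],
])

```text
time_s: 18.93
ee_pos: [500.9, 179.7, 27.8]
orientation: [-0.543, 0.452, -0.453, 0.544]
contact_force: [-0.8, -0.5, 2.8]
gripper_width: 12.7
```

Run:
```python
from st import *
s,R=st();print(R.round(3));c=snap("wrist","17")
cv2.imwrite("pics/w17.png",cv2.resize(c["color"][60:360,215:560,::-1],None,fx=2.2,fy=1.9,interpolation=cv2.INTER_CUBIC))
```

```text
t 18.93 p [500.9 179.7  27.8] F [-0.8 -0.5  2.8] w 12.7 zyaw 10.42
[[ 0.181  0.002  0.983]
 [-0.983  0.001  0.181]
 [-0.    -1.     0.002]]
```

View pics/w17.png

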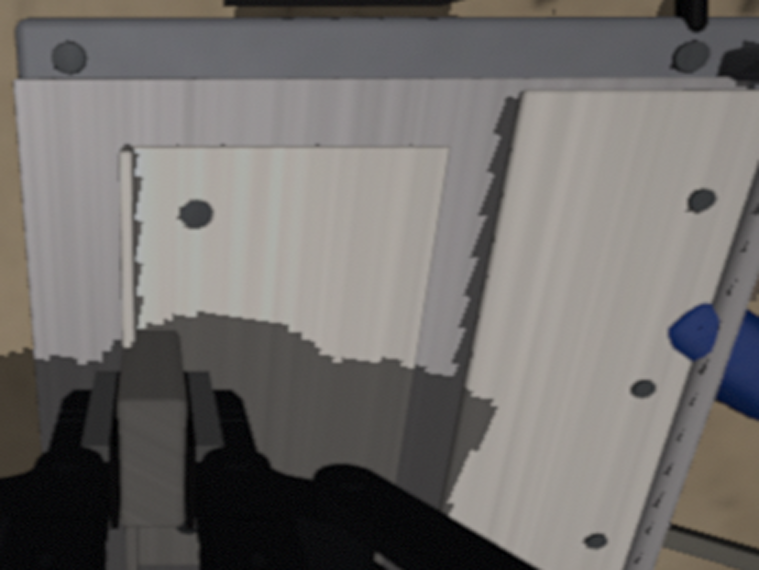

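Run:
```python
from st import *
c=pickle.load(open("wrist_17.pkl","rb"))
A=lambda x,y:(215+(x+.5)/2.2-.5,60+(y+.5)/1.9-.5)
ya=lambda a,b:np.degrees(np.arctan2(b[1]-a[1],b[0]-a[0]))
yb=lambda a,b:np.degrees(np.arctan2(-(a[0]-b[0]),a[1]-b[1]))
e=[ray(c,*A(*p),15) for p in((135,148),(447,147))];print("strip side",ya(*e))
e2=[ray(c,*A(*p),15) for p in((447,147),(400,485))];print("strip front",yb(*e2),e2[0])
b=[ray(c,*A(*p),12) for p in((17,80),(700,81))];print("bed side",ya(*b))
l=[ray(c,*A(*p),22) for p in((524,92),(448,510))];print("leaf edge",yb(*l),l[0])
y=np.radians(10.6);u=np.array([np.cos(y),np.sin(y)]);v=np.array([-u[1],u[0]])
d=(l[0]-e2[0])[:2];print("leaf corner minus lip_left jig:",d@u,d@v)
```

```text
strip side 10.632568709567721
strip front 11.598919179464717 [556.37955435 259.51626568  15.        ]
bed side 10.352104617962395
leaf edge 11.296437121324452 [564.97671412 275.14884442  22.        ]
leaf corner minus lip_left jig: 11.326086215996385 13.784355093791962
```

Emit:
apply_moves([
  [[0, -0.0005, 0.003], [0, 0.3, 0]],
  [[0, 0, 0.004], [0, 0, 0]],
  [[0, 0, 0.004], [0, 0, 0]],
  [[0, 0, 0.004], [0, 0, 0]],
  [[0, 0, 0], [0, 0, 0]],
  [[0, 0, 0], [0, 0, 0]],
])

```text
time_s: 19.48
ee_pos: [516.8, 182.5, 27.9]
orientation: [-0.541, 0.453, -0.455, 0.543]
contact_force: [0.3, 0.2, -0.5]
gripper_width: 13.1
```

Run:
```python
from st import *
s,R=st();c=snap("wrist","18");t=snap("side","18")
cv2.imwrite("pics/w18.png",cv2.resize(c["color"][60:360,215:560,::-1],None,fx=2.2,fy=1.9,interpolation=cv2.INTER_CUBIC))
cv2.imwrite("pics/s18.png",cv2.resize(t["color"][220:320,200:310,::-1],None,fx=6,fy=6,interpolation=cv2.INTER_CUBIC))
```

```text
t 19.48 p [516.8 182.5  27.9] F [ 0.3  0.2 -0.5] w 13.1 zyaw 10.12
```

View pics/w18.png

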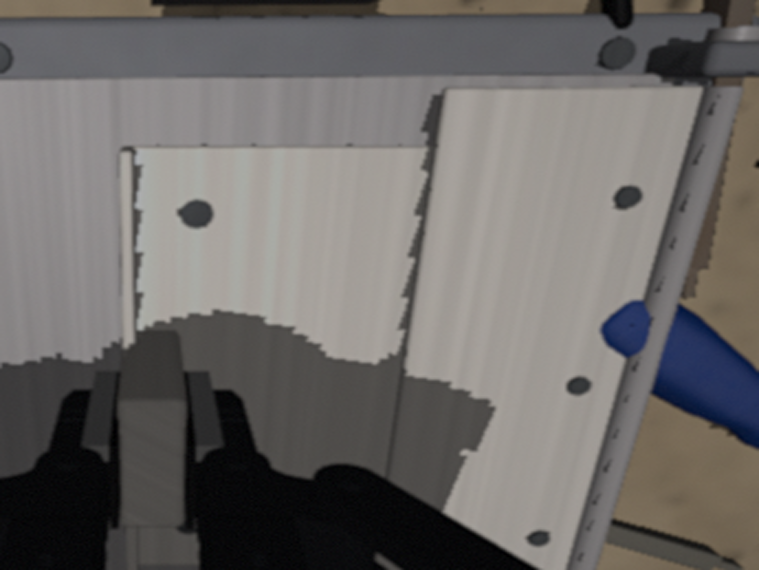

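View pics/s18.png

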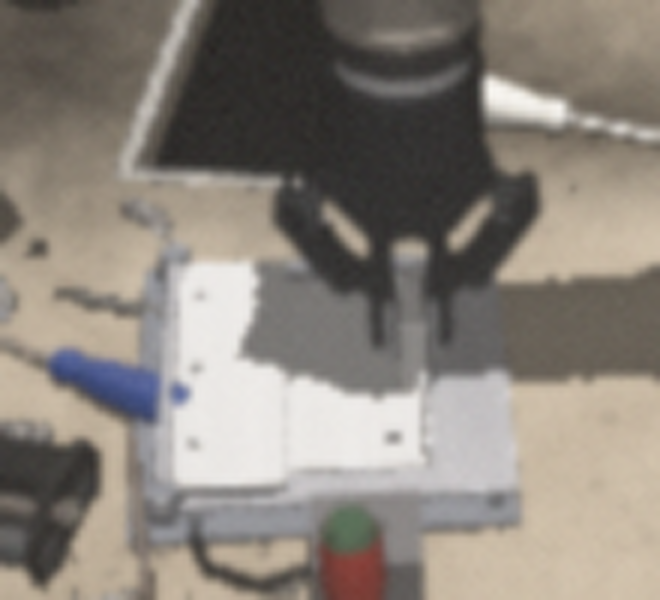

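Emit:
apply_moves([
  [[0, 0, 0.004], [0, 0, 0]],
  [[0, 0, 0.004], [0, 0, 0]],
  [[0, 0, 0.004], [0, 0, 0]],
  [[0, 0, 0.003], [0, 0, 0]],
  [[0, 0, 0], [0, 0, 0]],
  [[0, 0, 0], [0, 0, 0]],
])

```text
time_s: 20.08
ee_pos: [531.0, 185.0, 27.9]
orientation: [-0.541, 0.453, -0.455, 0.543]
contact_force: [1.2, 0.1, -0.7]
gripper_width: 13.0
```

Emit:
apply_moves([
  [[0, 0, 0.0015], [0, 0, 0]],
  [[0, 0, 0.0015], [0, 0, 0]],
  [[0, 0, 0], [0, 0, 0]],
  [[0, 0, 0], [0, 0, 0]],
])

```text
time_s: 20.42
ee_pos: [533.1, 185.4, 27.9]
orientation: [-0.542, 0.453, -0.454, 0.543]
contact_force: [-1.2, -1.1, 1.1]
gripper_width: 13.0
```

Emit:
apply_moves([
  [[0, 0, 0.0015], [0, 0, 0]],
  [[0, 0, 0.001], [0, 0, 0]],
  [[0, 0, 0], [0, 0, 0]],
  [[0, 0, 0], [0, 0, 0]],
])

```text
time_s: 20.75
ee_pos: [535.6, 185.9, 27.9]
orientation: [-0.542, 0.453, -0.454, 0.543]
contact_force: [-1.1, 0.2, 1.0]
gripper_width: 12.7
```

Emit:
apply_moves([
  [[0, 0, 0.001], [0, 0, 0]],
  [[0, 0, 0.001], [0, 0, 0]],
  [[0, 0, 0], [0, 0, 0]],
  [[0, 0, 0], [0, 0, 0]],
])

```text
time_s: 21.08
ee_pos: [535.8, 185.8, 27.9]
orientation: [0.543, -0.454, 0.453, -0.542]
contact_force: [-5.0, -0.8, 5.7]
gripper_width: 13.0
```

Run:
```python
from st import *
s,R=st();c=snap("wrist","19")
cv2.imwrite("pics/w19.png",cv2.resize(c["color"][60:360,215:560,::-1],None,fx=2.2,fy=1.9,interpolation=cv2.INTER_CUBIC))
```

```text
t 21.08 p [535.8 185.8  27.9] F [-5.  -0.8  5.7] w 13.0 zyaw 10.15
```

View pics/w19.png

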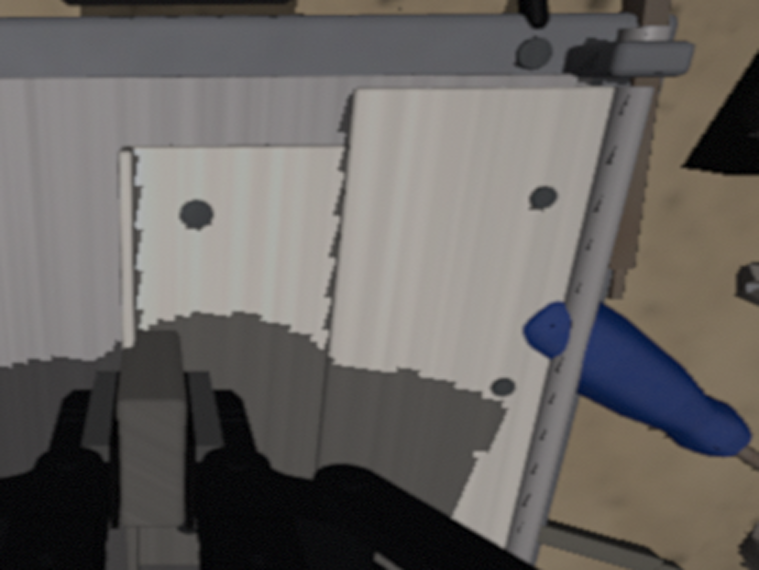

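Emit:
apply_moves([
  [[0, 0.001, 0], [0, 0, 0]],
  [[0, 0.0005, 0], [0, 0, 0]],
  [[0, 0, 0], [0, 0, 0]],
  [[0, 0, 0], [0, 0, 0]],
  [[0, 0, 0], [0, 0, 0]],
])

```text
time_s: 21.55
ee_pos: [535.8, 185.8, 27.8]
orientation: [0.543, -0.455, 0.453, -0.542]
contact_force: [-9.1, -1.6, 15.1]
gripper_width: 13.2
```

Emit:
apply_moves([
  [[0, 0.0003, -0.0003], [0, 0, 0]],
  [[0, 0, 0], [0, 0, 0]],
  [[0, 0, 0], [0, 0, 0]],
  [[0, 0, 0], [0, 0, 0]],
  [[0, 0, 0], [0, 0, 0]],
  [[0, 0, 0], [0, 0, 0]],
])

```text
time_s: 22.05
ee_pos: [535.8, 185.9, 27.8]
orientation: [0.542, -0.454, 0.453, -0.542]
contact_force: [-8.9, -1.6, 15.1]
gripper_width: 13.0
```

Run:
```python
from st import *
s,R=st();print(R.round(4));c=snap("wrist","20");t=snap("side","20")
cv2.imwrite("pics/w20.png",cv2.resize(c["color"][60:360,215:560,::-1],None,fx=2.2,fy=1.9,interpolation=cv2.INTER_CUBIC))
cv2.imwrite("pics/s20.png",cv2.resize(t["color"][220:360,200:310,::-1],None,fx=6,fy=4.2,interpolation=cv2.INTER_CUBIC))
A=lambda x,y:(215+(x+.5)/2.2-.5,60+(y+.5)/1.9-.5)
z=c["z_map"];
ok=lambda u,v:(np.array(c["R"]).T@(np.array([(u-c["cx"])/c["fx"],(v-c["cy"])/c["fy"],1])*z[v,u]-np.array(c["t"])))
for u,v in((290,150),(330,150),(362,145),(290,200),(330,200),(355,200),(250,120),(400,120),(450,120),(385,150),(385,200)):print(u,v,ok(u,v).round(1))
```

```text
t 22.05 p [535.8 185.9  27.8] F [-8.9 -1.6 15.1] w 13.0 zyaw 10.15
[[ 1.761e-01 -1.500e-03  9.844e-01]
 [-9.844e-01  8.000e-04  1.761e-01]
 [-1.000e-03 -1.000e+00 -1.400e-03]]
290 150 [530.  247.9  14.9]
330 150 [550.2 251.2  13.2]
362 145 [565.1 256.7  15.1]
290 200 [534.8 221.8  14.5]
330 200 [555.8 225.7  15.1]
355 200 [568.7 228.2  15.6]
250 120 [507.9 258.6  13.4]
400 120 [577.7 271.6  22. ]
450 120 [600.5 275.7  22.2]
385 150 [574.8 256.9  21.8]
385 200 [581.9 232.5  21.8]
```

View pics/w20.png

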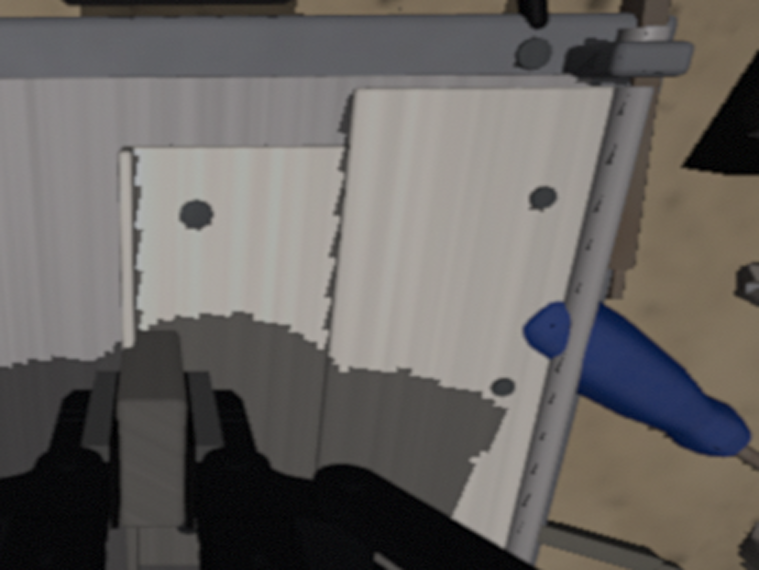

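View pics/s20.png

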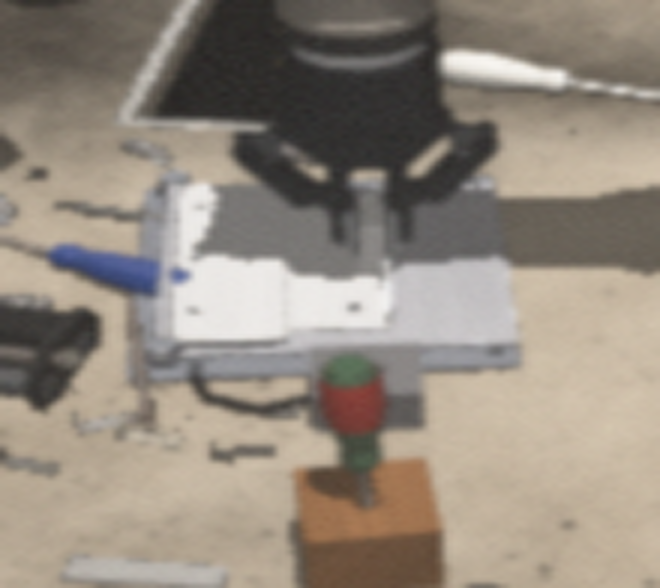

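Run:
```python
from rig import ticket,ctrl
print(ticket.close_job()); s=ctrl.state();print(s["time_s"],s["contact_force"],s["gripper_width"])
```

```text
the job is handed in; nothing more can be done
None
the job is handed in; nothing more can be done
```

The job is handed in at about 22 s of the 62 s allowed. No verdict was reported, so everything below rests on my own force and camera checks.

- **Button:** I took the red-green screwdriver from its block and pressed the sunk button. The tip went about 12 mm below the mouth of the well, and the force rose to 17.5 N when it bottomed out. I had no direct reading of the button's travel.
- **Screwdriver:** It went back into the block hole without resistance. The last side picture shows it standing upright in the block.
- **Strip:** I gripped the aluminium strip by its tab, laid it on the bed and slid it under the leaf until the sideways force rose at the stop. I estimate the front edge at about 41 mm in the jig frame, against 42 mm for the stop. It sits about 2 mm off centre, and its angle to the jig, about 0.3 degrees before the slide, was corrected by that amount.
- **Final hold:** I am still gripping the tab and pressing the strip down with about 15 N. There is also about 9 N against the stop.
- **Flatness:** The strip's top reads 13 to 15.6 mm and the leaf's top about 22 mm, so both look flat and at rest. The front edge itself is hidden under the leaf.
- **Beaker, dish and tape:** I never moved near them at their height, but I did not re-measure their positions at the end.

**Disagreement:** The wrist and top cameras differed by about 4 mm in absolute position. I relied on relative measurements in the wrist view instead.

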